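# Wedge the chip gate shut

### The job

The chip gate on the front of the router bay has lost its catch: it must be fully shut and wedged so that it stays shut. Take the wooden wedge out of the slotted block, lay it on its flat side on the bench and let go of it, then take hold of it again from above and tap it, thin end first, under the shut gate from the outside until it jams tight and lifts the gate a little on its sprung hinge; leave it there. Leave the other two pieces in the block and do not knock the bottle over.

Things in the scene. Friction and masses are not known exactly. Their poses are not given: they have to be found in the camera images.
- bay: Router bay, a low fixed frame of aluminium extrusion, 300 mm wide, 220 deep, open above, with two posts 110 mm high and 40 mm square at its front. Origin at bench level, in the middle of the front face of the shut gate. x points level into the bay, square to the shut gate; y runs along the shut gate towards its hinge; z up. Behind the gate the bench is clear for 110 mm.
- gate_pin: Hinge of the gate, with the gate it carries. Origin on the hinge line at bench level, at x -6, y +105 mm of the bay. The pin is sprung: the gate lifts up to 12 mm against its 3 N weight and a spring of 1 N/mm. The wedge first touches with its thin end 70 mm inside the front face; each 10 mm further lifts the gate 2 mm. 10 to 20 mm past first touch is a good jam (5 to 7 N; a push of 8 to 20 N).
- gate (a joint): Gate angle, rad: 0 is fully shut (a firm stop), growing as the free end swings out towards the robot. It stays where it is left. The gate is a wooden panel 200 mm wide, 18 thick, 80 high; its lower edge is 18 mm above the bench, its top 98. From the hinge it reaches towards -y of the bay. A push of a few N near the free end shuts it.
- gate_edge (a point): Middle of the upright free edge of the gate, on its front (outer) face, 58 mm above the bench, 205 mm from the hinge line.
- rack: Fixed dark wooden block, 200 x 90 x 85 mm high, with three slots in a row along its x axis, 60 mm apart, each 27 mm along x, 53 along y, 78 deep. Origin under its centre, at bench level. The wedge, a batten and an aluminium offcut each stand in a slot; which in which varies. At the start the wedge's flat side faces -x of the block.
- wedge_mid (a point): Centre of the wooden wedge: 180 mm long, 45 wide, tapering from 40 mm thick to 4; 120 g. x runs along the flat side from thick to thin end, y across the width, z from the flat side through the wood (up when it lies flat). The point is mid-length, mid-width, 11 mm in from the flat side. At the start it stands in a slot thin end down (leaning up to 0.1 rad), thick end 187 mm above the bench.
- wedge_tip (a point): Middle of the thin end's edge on the flat side of the wedge; same axes as wedge_mid, 90 mm from it along x (and 11 mm below).
- wedge: The wedge; origin on its flat side, below wedge_mid; same axes.
- batten_mid (a point): Centre of a plain wooden batten, 150 x 45 x 20 mm, no taper, standing in a slot. To be left alone.
- offcut_mid (a point): Centre of an aluminium extrusion offcut, 150 x 40 x 20 mm, standing in a slot. To be left alone.
- bottle: White plastic bottle with a black cap, 64 mm wide, 170 mm tall, standing on the bench to the left of the bay. Origin under its base. Not to be knocked over.
Not all that is in view belongs to the job. What is shaped like the wedge but pink is not meant.

How it is judged (in metres and radians):
On the way, in this order (a step that is already met when the one before it is completed fails the run):
1. the wedge lies on its flat side on the bench, let go (angle between wedge_mid's own z axis and vertical below 0.12 rad and height (world z) of wedge_mid below 0.03 m and contact force between the fingers and wedge below 0.1 N and linear speed of wedge below 0.02 m/s), for 0.15 s.
2. the hand, on the wedge again, drives it against the underside of the gate (contact force between the fingers and wedge above 1 N and contact force between wedge and gate_pin above 2.5 N), for 0.05 s.
At the end, for the whole second after the job is handed in: The gate is shut (within 0.05 rad); the wedge lies flat side down on the bench, at rest, thin end 20 mm or more and middle at most 20 mm inside the gate's front face, and bears on the gate with over 4.5 N (gate lifted about 1.5 mm or more). The robot has let go (value of joint gate below 0.05 rad and contact force between wedge and gate_pin above 4.5 N and angle between wedge_mid's own z axis and vertical below 0.12 rad and height (world z) of wedge_mid below 0.03 m and x of wedge_tip in the frame of bay above 0.02 m and x of wedge_mid in the frame of bay below 0.02 m and linear speed of wedge below 0.01 m/s); the robot touches nothing.
It fails at once if the bottle is knocked over (angle between bottle's own z axis and vertical above 0.5 rad).
It fails at once if the batten is taken out of the block or pushed away (distance of batten_mid from where it was at the start of the episode above 0.05 m).
It fails at once if the offcut is taken out of the block or pushed away (distance of offcut_mid from where it was at the start of the episode above 0.05 m).
It also fails if it takes over 72 s, if anything falls off the work surface, if the arm or the gripper's body presses on something with over 40 N, if the wrist force passes 120 N, or if a joint passes its speed limit or range.

### The arm

A 6-joint arm with a two-finger parallel gripper is mounted at the origin on the work surface. World frame = base frame: x ahead of the robot, y to its left, z up, the work surface at z = 0. Lengths are in mm, angles in rad, forces in N, time in s.
With the tool pointing down it reaches from about 350 to 875 mm from the base axis. Payload 4.2 kg.
Tool frame: the origin (TCP) lies at the very end of the fingers, on their centre line; the grasp point (between the pads) lies arm.hold_point_z behind it (arm.hold_point_z is the distance from the TCP to the grasp point, in mm); z points along the fingers, y is the direction in which the jaws open and shut (so a half turn about z gives the same grasp; the last joint's range is limited). The gripper opens to 85 mm and grips with 20 to 120 N. Pads are 22 mm wide; open, the fingers measure 114 mm over their backs; the gripper's body (76 mm by 85 mm) begins 54 mm behind the grasp point. The pads swing forward as they close: fully open they stand 13 mm farther back than shut.
Start: joints at [0.259, 0.385, 0.008, 0, -1.194, -0.259], TCP at [624.979, 0.025, 206.912] pointing down, gripper open.
Joint ranges: [-3.14, 3.14], [-1.21, 2.06], [-1.07, 1.41], [-3.16, 2.05], [-2.99, -0.16], [-3.1, 3.1]. Speed limits (rad/s): [2.79, 2.79, 3.14, 3.14, 3.14, 3.14].

### API

Orientations are given as a unit quaternion [x, y, z, w].
In Python, from bench import arm gives the robot as it stands.
- The arm moves only by the tool step_arm, never from a script. Its argument "series" is a list of rows, each a list of 6 numbers: the shift along the world's x, y, z scaled (see below), then the turn, a rotation vector about the world's x, y, z scaled (see below). A call has 1 to 12 rows; each row is the pose to reach, as a shift and turn from the pose commanded when the call began; what a row does not reach only later rows make up. The controller multiplies each number of a shift by 400 mm and each number of a turn by pi/2 rad. A row lasts 1/12 s, in which the tool goes at most 41.7 mm and 7.16 degrees, less where a joint would pass 70% of its speed; a pose out of reach is approached as far as the arm can. A call with a number of a shift or a turn outside -1 to 1 is refused whole. A call with a gripper value outside its range is refused whole. "jaw" is the opening, from -1 (shut) to 1 (fully open), set as the call begins (left out, the last holds). The fingers move at their own pace and stop on an object; the grip force is fixed at half the most. Time passes only in rows, so rows that repeat a pose let the fingers close. It gives the time, the measured TCP pose, the force and the opening at its end, in the units of the state.
- arm.read_state(): the state, without advancing time (a new reading comes with each control period).
- arm.get_image(name): name is "scene" or "side" or "wrist"; returns a dict with "image" (480x640x3 uint8, red, green, blue), "camera_matrix" (3x3 intrinsics, pixels), "k1" (the pictures are not rectified: a ray, as slopes to the right and down, at radius r is drawn at 1 + k1 r^2 times it, then the intrinsics apply), "world_from_camera" (4x4, takes a point from camera to world coordinates). Camera axes: x right, y up, looking along -z (the intrinsics and any distortion apply to the point x, -y, -z); pixel columns grow to the right and rows downward; lengths in mm; the calibration is good to about 2 mm. A picture is of the moment at which its call begins. There is no depth.
- arm.job_done(): hands the job in, once; it reports no verdict.
The state is a dict: "clock": time; "joints": joint angles; "joint_vel": joint speeds; "joint_efforts": joint torques, N m; "position": TCP position; "ee_rot": TCP orientation; "contact_force": force on the tool from outside, world axes, zero at the start; "wrist_torque": the same for the moment, N m; "gripper_width": finger opening in mm.
Only numpy, scipy, OpenCV 4.12 (cv2) and the standard library are available. Lean on these libraries where they do the work, as an engineer would, in place of code of your own. Each camera call takes 0.05 s, during which the arm holds its last target.

## Working session

There is one attempt and no reset: what is moved stays moved. The work goes in short steps, Python scripts to look and compute and a tool call to move; the robot and the scene stay as the last step left them, time stands still between calls to the robot, and variables do not carry over. Pictures are saved under pics/ and viewed, and the job is handed in when it is done.

Besides the shell and the picture viewer there is one more tool, called after "Call:" as a command line: name --pt "numbers of a row" for each row, then --argument value for the rest. step_arm: Moves the arm, as the interface text tells. Shifts and turns lie within -1 to 1; 1 stands for 400 mm of shift or pi/2 rad of turn. Its arguments: {"type":"object","properties":{"series":{"type":"array","items":{"type":"array","items":{"type":"number","minimum":-1,"maximum":1}}},"jaw":{"type":"number"}},"required":["series"]}

```bash
mkdir -p pics; ls; python3 - <<'E'
from bench import arm
import cv2
print(arm.read_state()); print(arm.hold_point_z)
for n in ["scene","side","wrist"]:
    d=arm.get_image(n); cv2.imwrite(f"pics/{n}0.png",d["image"][:,:,::-1]); print(n,d["camera_matrix"],d["k1"],d["world_from_camera"].round(3) if hasattr(d["world_from_camera"],'round') else d["world_from_camera"])
E
```

```text
pics
{'clock': 0.0, 'joints': array([ 2.58591751e-01,  3.85535525e-01,  6.60871772e-03, -4.66814961e-04,
       -1.19400450e+00, -2.58592332e-01]), 'joint_vel': array([-5.34129950e-04, -5.29299266e-05, -1.94940691e-04,  4.64058740e-04,
        7.96179613e-04, -4.08910580e-04]), 'joint_efforts': array([-9.55001960e-04, -3.92286408e+01,  1.88399577e+01,  4.18616563e+00,
       -4.72148502e-03,  8.27910434e-07]), 'position': array([ 6.24356102e+02, -2.21634370e-04,  2.05832423e+02]), 'ee_rot': array([-0.70704526,  0.70716745,  0.00072424, -0.00081368]), 'contact_force': array([-0.01686308, -0.27402757, -0.83162212]), 'wrist_torque': array([-0.03412147,  0.03552465,  0.03032798]), 'gripper_width': 85.31369862371896}
18.700000000000003
scene [[465.97241302   0.         321.46541661]
 [  0.         465.97241302 244.67725148]
 [  0.           0.           1.        ]] -0.05394971259810102 [[ 5.05000e-01 -5.03000e-01  7.02000e-01  1.35629e+03]
 [ 8.63000e-01  3.15000e-01 -3.95000e-01 -3.88399e+02]
 [-2.30000e-02  8.05000e-01  5.93000e-01  7.57761e+02]
 [ 0.00000e+00  0.00000e+00  0.00000e+00  1.00000e+00]]
side [[602.6062361    0.         327.65066518]
 [  0.         602.6062361  239.34681553]
 [  0.           0.           1.        ]] -0.10047820644741245 [[-9.250000e-01  2.710000e-01 -2.650000e-01  1.707580e+02]
 [-3.790000e-01 -6.380000e-01  6.700000e-01  1.063705e+03]
 [ 1.200000e-02  7.210000e-01  6.930000e-01  1.104199e+03]
 [ 0.000000e+00  0.000000e+00  0.000000e+00  1.000000e+00]]
wrist [[348.74916957   0.         313.60503241]
 [  0.         348.74916957 239.85564026]
 [  0.           0.           1.        ]] 0.00665085803146147 [[-1.00000e+00 -1.00000e-03  1.00000e-03  6.24840e+02]
 [ 1.00000e-03 -9.62000e-01 -2.74000e-01 -6.84710e+01]
 [ 1.00000e-03 -2.74000e-01  9.62000e-01  3.73469e+02]
 [ 0.00000e+00  0.00000e+00  0.00000e+00  1.00000e+00]]
```

View pics/scene0.png

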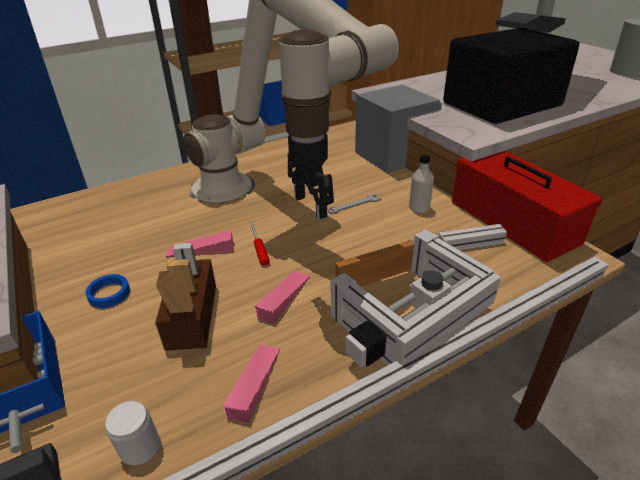

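View pics/side0.png

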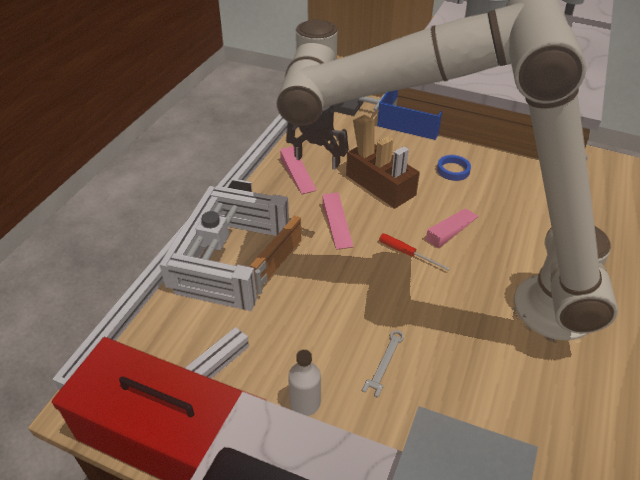

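View pics/wrist0.png

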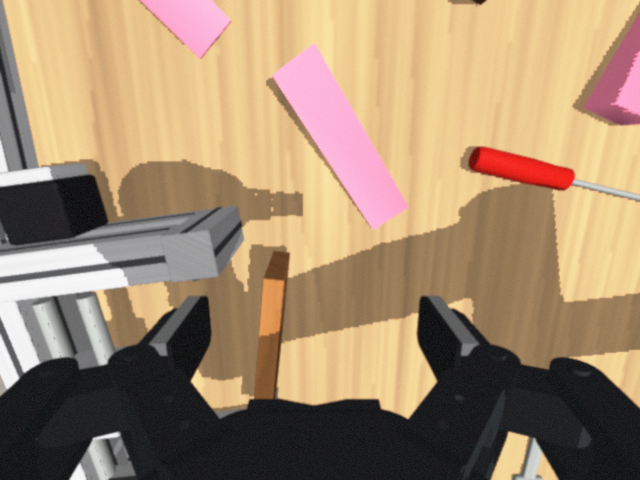

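The gripper hangs over the bay. The scene view shows the rack at about (188,305), with the wedge in the slot nearest the camera, at about (178,290). The gate hangs slightly open at (375,262). Pink decoys lie around it. Next I'll zoom in for measurements.

```bash
cat > h.py <<'E'
import numpy as np, cv2, json
from bench import arm
def grab(n,fn=None):
    d=arm.get_image(n)
    d={k:np.array(v) for k,v in d.items()}
    if fn: cv2.imwrite(f"pics/{fn}.png",d["image"][:,:,::-1]); np.savez(f"pics/{fn}.npz",**{k:d[k] for k in ("camera_matrix","k1","world_from_camera")})
    return d
def load(fn): return dict(np.load(f"pics/{fn}.npz"))
def ray(d,uv):
    K=d["camera_matrix"];dist=np.array([float(d["k1"]),0,0,0,0])
    p=cv2.undistortPoints(np.array([[uv]],float),K,dist)[0,0]
    T=d["world_from_camera"];v=T[:3,:3]@np.array([p[0],-p[1],-1.]);return T[:3,3],v/np.linalg.norm(v)
def onz(d,uv,z):
    o,v=ray(d,uv);return o+v*(z-o[2])/v[2]
def tri(a,b):
    (o1,v1),(o2,v2)=ray(*a),ray(*b)
    A=np.array([v1,-v2]).T;s=np.linalg.lstsq(A,o2-o1,rcond=None)[0]
    p,q=o1+s[0]*v1,o2+s[1]*v2;return (p+q)/2,np.linalg.norm(p-q)
def proj(d,P):
    T=d["world_from_camera"];c=T[:3,:3].T@(np.array(P,float)-T[:3,3]);c=np.array([[c[0],-c[1],-c[2]]])
    return cv2.projectPoints(c,np.zeros(3),np.zeros(3),d["camera_matrix"],np.array([float(d["k1"]),0,0,0,0]))[0][0,0]
def crop(fn,x0,y0,x1,y1,s,out):
    im=cv2.imread(f"pics/{fn}.png")[y0:y1,x0:x1];im=cv2.resize(im,None,fx=s,fy=s,interpolation=cv2.INTER_CUBIC)
    for x in range((x0//10+1)*10,x1,10):
        cv2.line(im,((x-x0)*s,0),((x-x0)*s,6 if x%50 else 20),(0,0,255),1)
        if x%20==0: cv2.putText(im,str(x),((x-x0)*s,18),0,.4,(0,0,255),1)
    for y in range((y0//10+1)*10,y1,10):
        cv2.line(im,(0,(y-y0)*s),(6,(y-y0)*s),(0,0,255),1)
        if y%20==0: cv2.putText(im,str(y),(8,(y-y0)*s+4),0,.4,(0,0,255),1)
    cv2.imwrite(f"pics/{out}.png",im)
E
python3 - <<'E'
from h import *
for n in ["scene","side","wrist"]: grab(n,n+"1")
crop("scene1",140,220,240,360,5 if 0 else 4,"c_rack_scene")
crop("side1",330,100,430,215,5,"c_rack_side")
crop("scene1",320,220,520,370,4,"c_bay_scene")
crop("side1",150,170,320,320,4,"c_bay_side")
E
```

```text
(no output)
```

View pics/c_rack_scene.png

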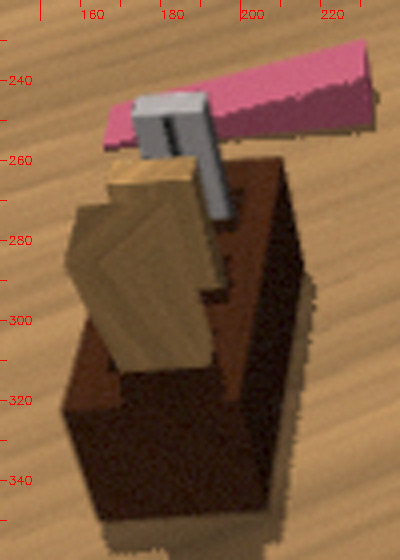

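View pics/c_rack_side.png

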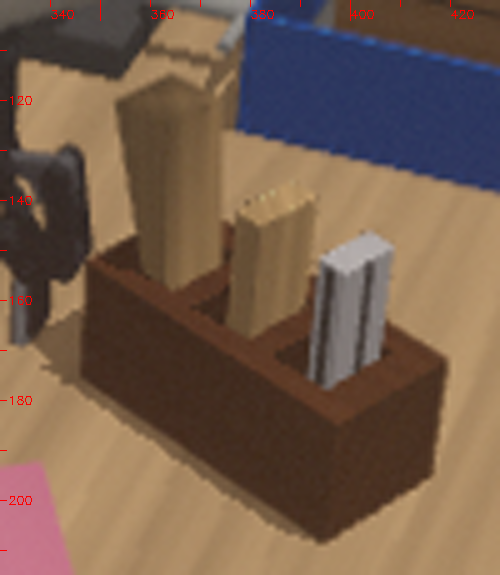

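View pics/c_bay_scene.png

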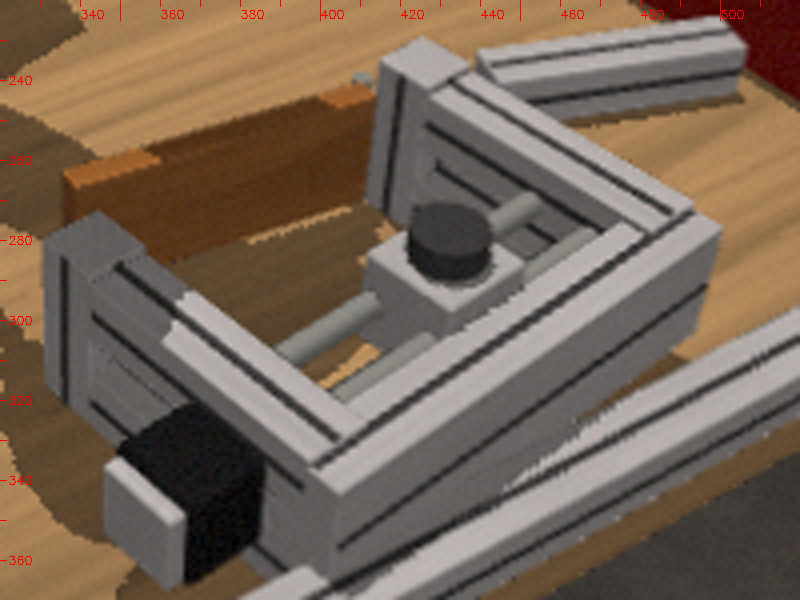

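View pics/c_bay_side.png

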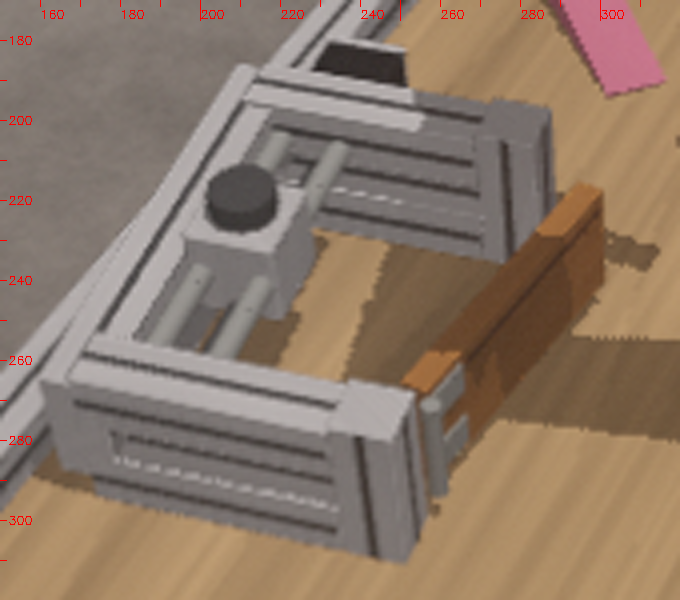

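```bash
python3 - <<'E'
from h import *
s,d=load("scene1"),load("side1")
print("posts hinge",[onz(s,p,110)[:2].round(1) for p in [(413.8,237.5),(426.2,229.5),(437.5,237),(428.7,243.7)]])
print("posts free",[onz(s,p,110)[:2].round(1) for p in [(331,281),(344,273),(356,282),(342.5,288.7)]])
print("posts hinge side",[onz(d,p,110)[:2].round(1) for p in [(242.5+0,265.3),(254,268),(249,280),(233,278)]])
print("rack scene",[onz(s,p,85)[:2].round(1) for p in [(155.5,322.5),(200.7,320.7),(210.5,259.5)]])
print("rack side",[onz(d,p,85)[:2].round(1) for p in [(347.6,152.4),(397.6,184.4),(419.4,171.4)]])
for n,(a,b,c,e) in {"scene1":(150,250,205,325),"side1":(345,105,385,165)}.items():
    im=cv2.imread(f"pics/{n}.png")[b:e,a:c]
    im=cv2.convertScaleAbs(im,alpha=1.8,beta=-60);cv2.imwrite(f"pics/w_{n}.png",cv2.resize(im,None,fx=8,fy=8,interpolation=cv2.INTER_CUBIC))
E
```

```text
posts hinge [array([682.1, 243.5]), array([672. , 290.5]), array([710.5, 292.6]), array([720., 257.])]
posts free [array([712.8,  -5.7]), array([705.1,  31.9]), array([743.4,  37.4]), array([746.3,   2. ])]
posts hinge side [array([697.5, 256.9]), array([669.5, 254.2]), array([662.9, 291.3]), array([698.6, 299.9])]
rack scene [array([ 611.1, -358.8]), array([ 654.2, -277.8]), array([ 472.2, -192.6])]
rack side [array([ 644.9, -278.9]), array([ 467.8, -194.8]), array([ 429.1, -274.5])]
```

View pics/w_scene1.png

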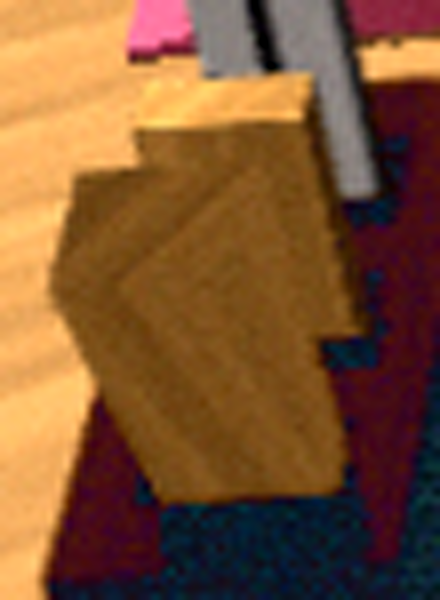

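View pics/w_side1.png

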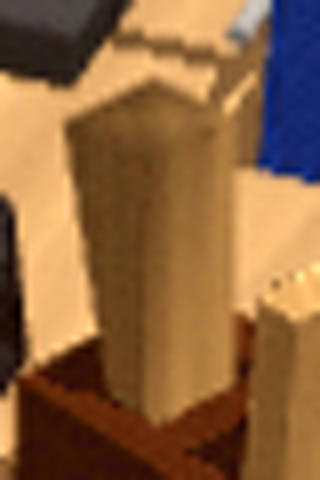

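```bash
cat > wm.py <<'E'
from h import *
e=np.array([.905,-.425,0]);e/=np.linalg.norm(e);f=np.array([-e[1],e[0],0]);C=np.array([539.5,-276.5,0])
def corners(flat,off,lean):  # flat=-1: flat side faces -e
    c=C+60*e
    L={}
    for nm,h,t in (("top",180,40),("bot",0,4)):
        for a,ta in (("flat",0),("slope",t)):
            for b in (-22.5,22.5):
                x=flat*(off[0]) ;
                p=c+e*(-flat*ta*-1*-1 if 0 else (ta if flat<0 else -ta))+e*off[0]+f*(off[1]+b)+np.array([0,0,7+h])+e*np.tan(lean)*h
                L[nm,a,b]=p
    return L
E
python3 - <<'E'
from wm import *
s,d=load("scene1"),load("side1")
for flat,o in ((-1,-10),(1,10)):
    L=corners(flat,(o,0),0)
    print(flat)
    for k,p in L.items():
        if k[0]=="bot": # intersect with z=85
            q=L["top",k[1],k[2]];p=p+(q-p)*78/180
        print(k,((proj(s,p)-[150,250])*8).round(),((proj(d,p)-[345,105])*8).round())
E
```

```text
-1
('top', 'flat', -22.5) [ 73. 137.] [258. 126.]
('top', 'flat', 22.5) [256. 123.] [167. 173.]
('top', 'slope', -22.5) [ 42. 242.] [176.  79.]
('top', 'slope', 22.5) [231. 228.] [ 85. 125.]
('bot', 'flat', -22.5) [163. 437.] [239. 366.]
('bot', 'flat', 22.5) [334. 425.] [152. 414.]
('bot', 'slope', -22.5) [150. 490.] [201. 342.]
('bot', 'slope', 22.5) [324. 477.] [113. 390.]
1
('top', 'flat', -22.5) [ 58. 188.] [217. 102.]
('top', 'flat', 22.5) [244. 175.] [126. 149.]
('top', 'slope', -22.5) [88. 87.] [300. 150.]
('top', 'slope', 22.5) [268.  74.] [209. 197.]
('bot', 'flat', -22.5) [150. 491.] [200. 342.]
('bot', 'flat', 22.5) [324. 478.] [112. 390.]
('bot', 'slope', -22.5) [162. 438.] [238. 365.]
('bot', 'slope', 22.5) [334. 426.] [151. 414.]
```

```bash
python3 - <<'E'
from wm import *
s,d=load("scene1"),load("side1")
S=lambda p:np.array([150,250])+np.array(p)/8
D=lambda p:np.array([345,105])+np.array(p)/8
for n,a,b in (("top slope -",(50,283),(155,80)),("top flat -",(75,175),(235,118)),("bot slope+(85)",(345,498),(105,392))):
    P,g=tri((s,S(a)),(d,D(b)));q=P-C-60*e;print(n,P.round(1),g.round(1),"e,f",(q@e).round(1),(q@f).round(1))
for n,a in (("slope-",(66,123)),("slope+",(155,80)),("flat",(235,118)),("bot",(150,425))):
    z=85 if n=="bot" else 187
    P=onz(d,D(a),z);q=P-C-60*e;print("side",n,P.round(1),(q@e).round(1),(q@f).round(1))
for n,a in (("slope-",(50,283)),("flat-",(75,175)),("bots-",(160,500)),("bots+",(345,498))):
    z=85 if n[0]=="b" else 187
    P=onz(s,S(a),z);q=P-C-60*e;print("scene",n,P.round(1),(q@e).round(1),(q@f).round(1))
E
```

```text
top slope - [ 620.5 -337.2  182.4] 1.6 e,f 39.1 -20.5
top flat - [ 585.6 -321.8  184.5] 2.0 e,f 1.0 -21.4
bot slope+(85) [ 616.5 -284.3   82. ] 4.9 e,f 13.0 25.7
side slope- [ 637.2 -292.9  187. ] 35.4 26.7
side slope+ [ 618.1 -331.5  187. ] 34.5 -16.4
side flat [ 584.2 -319.5  187. ] -1.2 -20.0
side bot [ 592.7 -271.2   85. ] -14.1 27.4
scene slope- [ 627.4 -337.2  187. ] 45.4 -17.6
scene flat- [ 590.4 -321.6  187. ] 5.2 -19.2
scene bots- [ 598.1 -325.2   85. ] 13.7 -19.2
scene bots+ [ 622.6 -283.5   85. ] 18.2 29.0
```

The wedge stands in the +x end slot and leans about 0.1 rad. Its flat side faces −e (towards the robot), so rack x is about (0.905, −0.425). Next I'll refine the bay pose.

```bash
python3 - <<'E'
from h import *
crop("wrist1",130,190,310,420,3,"c_bay_wrist")
E
```

```text
(no output)
```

View pics/c_bay_wrist.png

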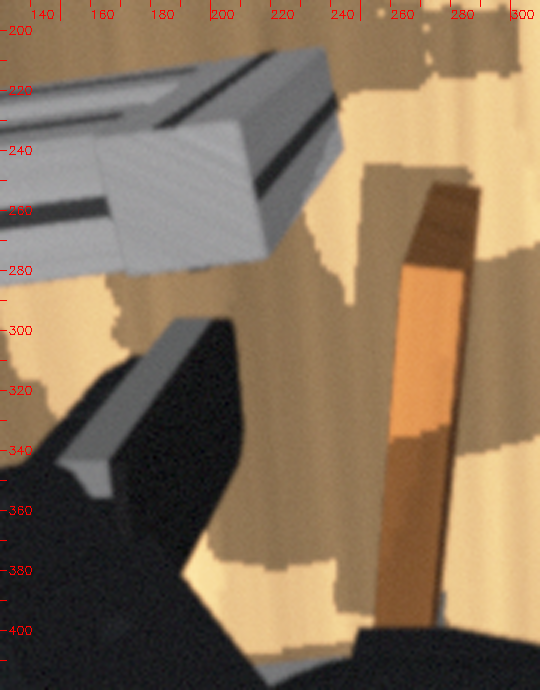

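```bash
python3 - <<'E'
from h import *
w,s,d=load("wrist1"),load("scene1"),load("side1")
print("post",[onz(w,p,110)[:2].round(1) for p in [(209.5,230),(219,276),(171,281.5),(164,235)]])
print("gate",[onz(w,p,98)[:2].round(1) for p in [(264.5,278),(284.5,280),(280,335),(274,399),(255,399)]])
S=lambda x,y:(320+x/4,220+y/4); D=lambda x,y:(150+x/4,170+y/4)
print("gate scene",[onz(s,S(*p),98)[:2].round(1) for p in [(65,172),(64,185),(160,157),(375,92),(345,83)]])
print("gate side",[onz(d,D(*p),98)[:2].round(1) for p in [(603,195),(582,182),(430,388),(402,380)]])
for a,b,n in [((413.8,237.5),(249,280),"hingepost front outer?"),((426.2,229.5),(254,268),"x")]: pass
print("hinge post side",[onz(d,D(*p),110)[:2].round(1) for p in [(345,382),(415,390),(385,437),(333,430)]])
print("free post side",[onz(d,D(*p),110)[:2].round(1) for p in [(500,98),(550,108),(536,140),(480,135)]])
print("hinge pin",onz(s,(410.7,238.2),98), onz(d,D(437,402),98))
E
```

```text
post [array([706.2,  -1.4]), array([701.7,  37. ]), array([741.1,  41.8]), array([742.1,   2.6])]
gate [array([666.7,  43.7]), array([649.8,  45.6]), array([655. ,  98.2]), array([662.5, 166.2]), array([680.5, 166.2])]
gate scene [array([654.1,  43.7]), array([663.7,  37.1]), array([671.2,  97. ]), array([687.2, 240.7]), array([670.5, 231.3])]
gate side [array([645.8,  48.1]), array([662.9,  42.2]), array([669.5, 238.4]), array([687.3, 239.1])]
hinge post side [array([710.3, 263. ]), array([670.7, 253. ]), array([669.5, 291.7]), array([698.8, 298.4])]
free post side [array([739.6,   0.8]), array([705.6,  -2.7]), array([700.4,  29.3]), array([735.2,  38.8])]
hinge pin [667.93186989 247.05402962  98.        ] [660.82939229 246.71723876  98.        ]
```

Call:
step_arm --pt "-0.06 0.155 0" --pt "-0.06 0.155 -0.1" --pt "-0.06 0.155 -0.2" --pt "-0.06 0.155 -0.3" --pt "-0.06 0.155 -0.385" --pt "-0.06 0.155 -0.385" --jaw -1

```text
invalid input at $.series[0]: expected 6 numbers
```

```bash
python3 - <<'E'
from h import *
w,s,d=load("wrist1"),load("scene1"),load("side1")
for p in [(315,45),(274,77),(375,228),(407,205)]: print(onz(w,p,0)[:2].round(),onz(w,p,40)[:2].round())
grab("scene","scene2");grab("side","side2");crop("side2",150,150,420,400,2,"c2")
print(arm.read_state()["contact_force"])
E
```

```text
[ 624. -157.] [ 624. -147.]
[ 664. -128.] [ 660. -122.]
[557.  24.] [564.  14.]
[524.  -1.] [535.  -8.]
[0.79915497 0.47225728 0.55068845]
```

View pics/c2.png

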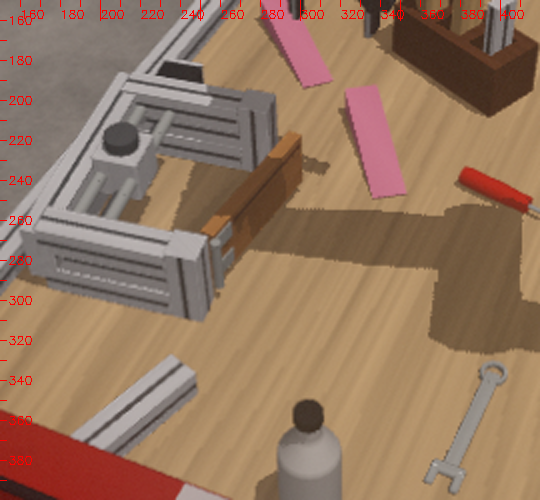

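Call:
step_arm --pt "-0.06 0.155 0 0 0 0" --pt "-0.06 0.155 -0.1 0 0 0" --pt "-0.06 0.155 -0.2 0 0 0" --pt "-0.06 0.155 -0.3 0 0 0" --pt "-0.06 0.155 -0.385 0 0 0" --pt "-0.06 0.155 -0.385 0 0 0" --pt "-0.06 0.155 -0.385 0 0 0" --jaw -1

```text
clock: 0.98
position: [600.2, 61.6, 51.8]
ee_rot: [0.707, -0.707, -0.001, 0.002]
contact_force: [1.1, 0.0, 0.8]
gripper_width: 0.4
```

Call:
step_arm --pt "0.05 0 0 0 0 0" --pt "0.08 0.0 0 0 0 0" --pt "0.11 0.0 0 0 0 0" --pt "0.14 0.0 0 0 0 0" --pt "0.16 0.0 0 0 0 0" --pt "0.17 0.0 0 0 0 0" --pt "0.17 0.0 0 0 0 0"

```text
clock: 1.57
position: [670.7, 62.2, 54.9]
ee_rot: [-0.707, 0.707, -0.001, 0.002]
contact_force: [-0.2, -0.5, -0.4]
gripper_width: -0.0
```

Call:
step_arm --pt "0.01 0 0 0 0 0" --pt "0.02 0.0 0 0 0 0" --pt "0.025 0 0 0 0 0" --pt "0.025 0 0 0 0 0"

```text
clock: 1.9
position: [679.3, 62.1, 53.0]
ee_rot: [0.707, -0.707, 0.0, -0.0]
contact_force: [-0.5, 0.3, 0.1]
gripper_width: -0.4
```

```bash
python3 - <<'E'
from h import *
grab("scene","scene3");grab("side","side3");crop("side3",150,150,420,400,2,"c3a");crop("scene3",300,180,480,340,3,"c3b")
print(arm.read_state()["contact_force"])
E
```

```text
[-0.43755644 -0.04424611 -0.45721106]
```

View pics/c3a.png

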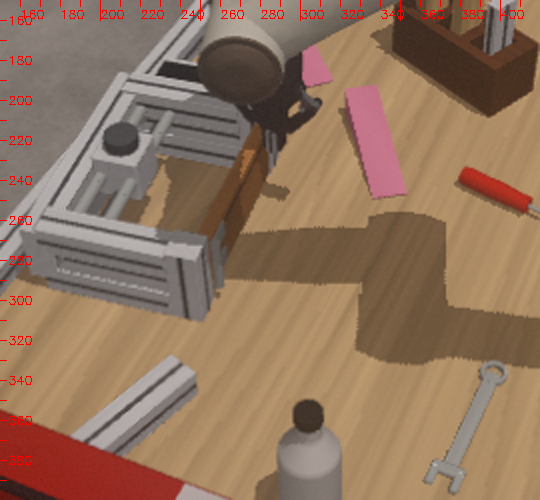

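View pics/c3b.png

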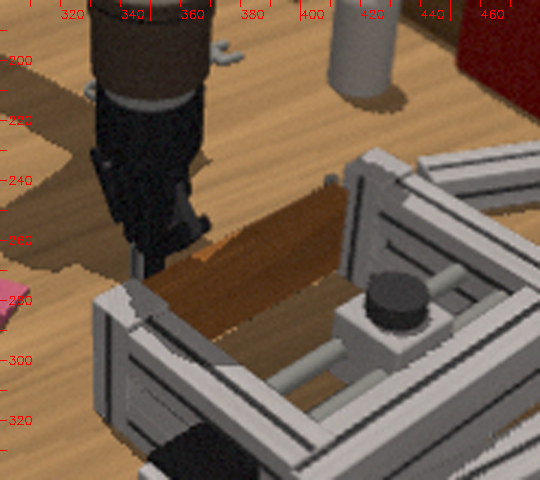

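The gate is nearly shut: its free end is almost behind the near post, at scene (349,275). I'll keep pushing in small rows until it meets the stop.

Call:
step_arm --pt "0.01 0 0 0 0 0" --pt "0.015 0.0 0 0 0 0" --pt "0.02 0 0 0 0 0" --pt "0.02 0 0 0 0 0"

```text
clock: 2.33
position: [685.0, 61.9, 52.0]
ee_rot: [-0.707, 0.707, 0.002, -0.002]
contact_force: [-5.5, 0.5, 1.6]
gripper_width: -0.0
```

Call:
step_arm --pt "0.005 0 0 0 0 0" --pt "0.01 0.0 0 0 0 0" --pt "0.01 0 0 0 0 0"

```text
clock: 2.58
position: [686.5, 61.7, 51.4]
ee_rot: [-0.707, 0.707, 0.003, -0.004]
contact_force: [-10.1, 1.9, 3.7]
gripper_width: -0.4
```

Call:
step_arm --pt "-0.08 0 0 0 0 0" --pt "-0.16 0 0.04 0 0 0" --pt "-0.16 -0.08 0.12 0 0 0.07" --pt "-0.16 -0.18 0.22 0 0 0.14" --pt "-0.16 -0.28 0.32 0 0 0.21" --pt "-0.16 -0.38 0.42 0 0 0.28" --pt "-0.16 -0.48 0.5 0 0 0.35" --pt "-0.14 -0.58 0.5 0 0 0.42" --pt "-0.12 -0.68 0.5 0 0 0.49" --pt "-0.1 -0.78 0.5 0 0 0.56" --pt "-0.08 -0.88 0.5 0 0 0.63" --pt "-0.07 -0.93 0.5 0 0 0.7" --jaw 1

```text
clock: 3.58
position: [659.4, -289.6, 253.4]
ee_rot: [0.973, -0.231, 0.002, 0.0]
contact_force: [1.2, 0.9, 0.4]
gripper_width: 85.1
```

```bash
python3 - <<'E'
from h import *
d=grab("wrist","wrist4");grab("scene","scene4");grab("side","side4")
s=arm.read_state();print(s["joints"].round(3),s["position"],s["ee_rot"])
print(d["world_from_camera"].round(3))
E
```

```text
[-0.192  0.533  0.355  0.    -1.393  1.286] [ 658.76291838 -290.80786547  250.63570771] [ 9.71802147e-01 -2.35797685e-01  6.73879313e-05  1.87750229e-04]
[[-4.50000e-01  8.60000e-01  2.40000e-01  7.20795e+02]
 [-8.93000e-01 -4.33000e-01 -1.22000e-01 -3.19689e+02]
 [-2.00000e-03 -2.69000e-01  9.63000e-01  4.21175e+02]
 [ 0.00000e+00  0.00000e+00  0.00000e+00  1.00000e+00]]
```

View pics/wrist4.png

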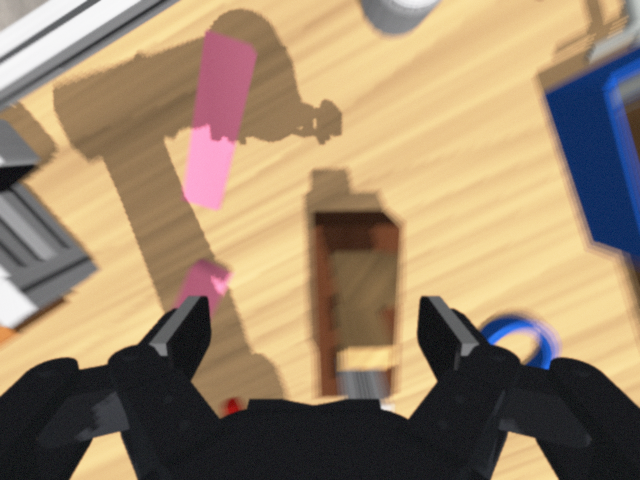

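View pics/side4.png

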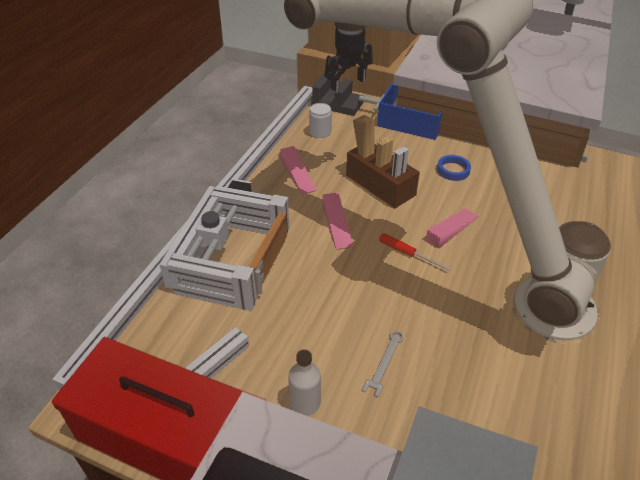

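```bash
python3 - <<'E'
from h import *
d=grab("wrist","wrist5");crop("wrist5",290,190,420,410,3,"c5")
E
```

```text
(no output)
```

View pics/c5.png

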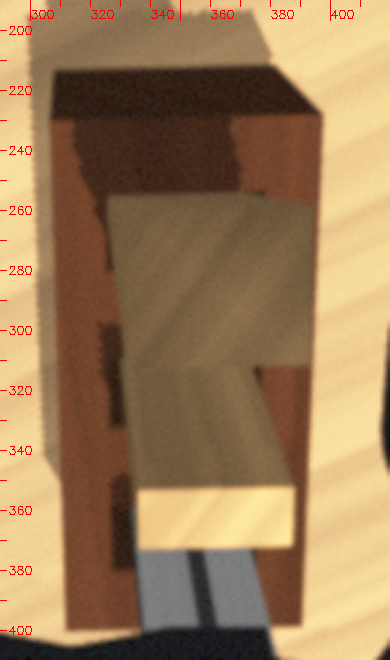

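```bash
python3 - <<'E'
from wm import *
w=load("wrist5")
for z,l in ((187,[(326,255),(390.5,258),(391,311),(331,312)]),(85,[(306.5,219),(393,228),(311,399),(387,398)]),(157,[(335.5,352),(388,351),(388,372),(335.5,373)])):
    for p in l:
        P=onz(w,p,z);q=P-C-60*e;print(z,p,P.round(1),"e,f",(q@e).round(1),(q@f).round(1))
E
```

```text
187 (326, 255) [ 648.6 -294.2  187. ] e,f 46.3 30.4
187 (390.5, 258) [ 626.  -333.2  187. ] e,f 42.4 -14.6
187 (391, 311) [ 588.4 -317.   187. ] e,f 1.5 -15.9
187 (331, 312) [ 607.7 -277.7  187. ] e,f 2.3 28.0
85 (306.5, 219) [ 658.7 -281.7   85. ] e,f 50.1 45.9
85 (393, 228) [ 611.7 -353.1   85. ] e,f 37.9 -38.7
85 (311, 399) [ 470.8 -189.1   85. ] e,f -159.4 49.9
85 (387, 398) [ 432.4 -266.6   85. ] e,f -161.1 -36.5
157 (335.5, 352) [ 557.6 -258.5  157. ] e,f -51.3 24.0
157 (388, 351) [ 537.9 -298.8  157. ] e,f -52.0 -20.8
157 (388, 372) [ 518.9 -290.3  157. ] e,f -72.8 -21.2
157 (335.5, 373) [ 538.9 -249.2  157. ] e,f -72.2 24.4
```

Call:
step_arm --pt "0.01 -0.04 0 0.033 0.07 0.004" --pt "0.01 -0.09 0 0.066 0.14 0.009" --pt "0.01 -0.09 -0.01 0.099 0.21 0.013" --pt "0.01 -0.09 -0.02 0.132 0.28 0.018" --pt "0.01 -0.09 -0.03 0.165 0.352 0.022" --pt "0.01 -0.09 -0.045 0.165 0.352 0.022" --pt "0.01 -0.09 -0.045 0.165 0.352 0.022" --pt "0.01 -0.09 -0.045 0.165 0.352 0.022"

```text
clock: 4.45
position: [663.5, -322.1, 231.5]
ee_rot: [0.931, -0.206, -0.296, -0.06]
contact_force: [-0.8, 0.4, 1.4]
gripper_width: 85.3
```

```bash
cat >> wm.py <<'E'
from scipy.spatial.transform import Rotation as Rn
def st():
    s=arm.read_state();R=Rn.from_quat(s["ee_rot"]).as_matrix();z=R[:,2]
    print("j",s["joints"].round(3),"p",s["position"].round(1),"F",s["contact_force"].round(1),"w",round(s["gripper_width"],1),"t",round(s["clock"],2))
    print("z",z.round(3),"y",R[:,1].round(3),"hold",(s["position"]-18.7*z).round(1));return s,R
E
python3 - <<'E'
from wm import *
s,R=st()
z=R[:,2];G=np.array([610.2,-302.5,150]);zt=np.array([-.574*.905,.574*.425,-.819])
print("angles to target",np.degrees(np.arccos(z@zt)),"to go TCP",(G+18.7*z-s["position"]).round(1), ((G+18.7*z-s["position"])/400).round(3))
grab("wrist","wrist6")
E
```

```text
j [-0.272  1.051  1.222 -0.117 -2.347  1.352] p [ 663.5 -322.1  231.5] F [-0.8  0.4  1.4] w 85.3 t 4.45
z [-0.526  0.233 -0.818] y [-0.418 -0.908  0.01 ] hold [ 673.3 -326.5  246.8]
angles to target 0.3500881687951257 to go TCP [-63.1  24.  -96.8] [-0.158  0.06  -0.242]
```

View pics/wrist6.png

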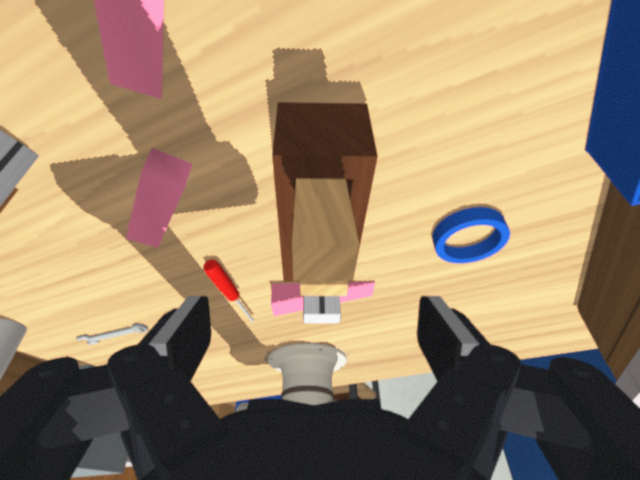

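Call:
step_arm --pt "-0.03 0.01 -0.05 0 0 0" --pt "-0.06 0.02 -0.1 0 0 0" --pt "-0.09 0.035 -0.15 0 0 0" --pt "-0.12 0.045 -0.2 0 0 0" --pt "-0.158 0.06 -0.242 0 0 0" --pt "-0.158 0.06 -0.242 0 0 0" --pt "-0.158 0.06 -0.242 0 0 0"

```text
clock: 5.08
position: [598.6, -298.7, 141.7]
ee_rot: [0.932, -0.206, -0.292, -0.06]
contact_force: [-0.4, -0.4, 0.9]
gripper_width: 85.1
```

```bash
python3 - <<'E'
from wm import *
st();grab("side","side7");crop("side7",300,60,440,220,4,"c7")
E
```

```text
j [-0.266  0.871  0.622 -0.093 -1.921  1.397] p [ 598.6 -298.7  141.7] F [-0.4 -0.4  0.9] w 85.1 t 5.08
z [-0.52   0.231 -0.822] y [-0.419 -0.908  0.009] hold [ 608.4 -303.1  157.1]
```

View pics/c7.png

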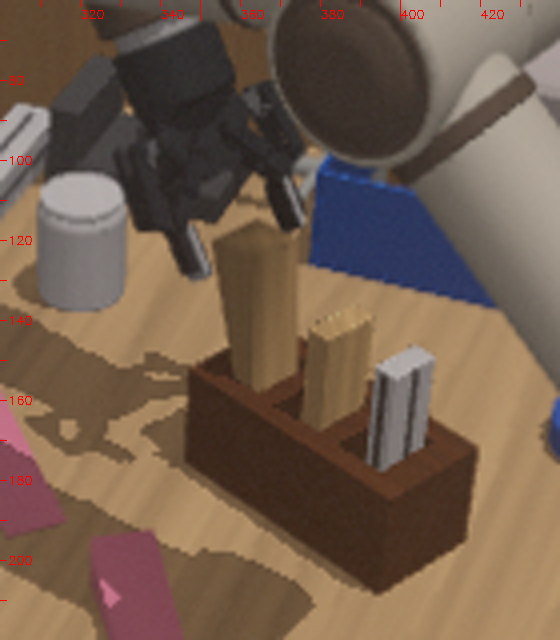

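Call:
step_arm --pt "0 0 0 0 0 0" --pt "0 0 0 0 0 0" --pt "0 0 0 0 0 0"

```text
clock: 5.38
position: [600.5, -299.5, 138.4]
ee_rot: [0.932, -0.206, -0.293, -0.06]
contact_force: [-0.3, 0.3, -0.6]
gripper_width: 85.2
```

```bash
python3 - <<'E'
from wm import *
st();grab("side","side8");crop("side8",300,60,440,220,4,"c8");grab("wrist","wrist8")
E
```

```text
j [-0.266  0.878  0.629 -0.094 -1.921  1.397] p [ 600.5 -299.5  138.4] F [-0.3  0.3 -0.6] w 85.2 t 5.38
z [-0.521  0.233 -0.821] y [-0.419 -0.908  0.008] hold [ 610.3 -303.9  153.7]
```

View pics/c8.png

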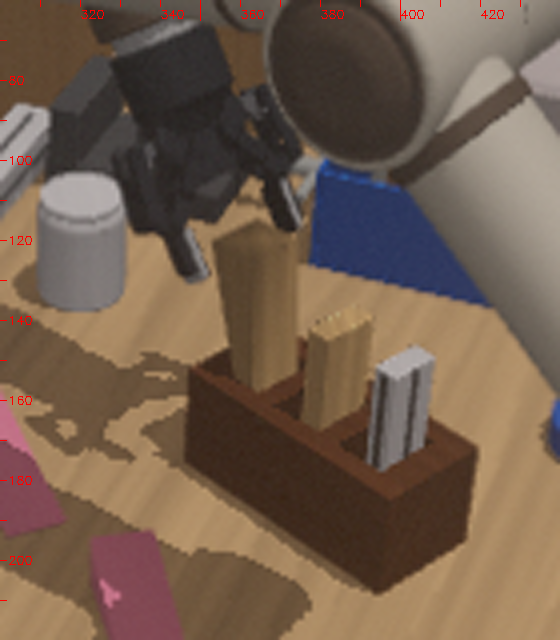

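View pics/wrist8.png

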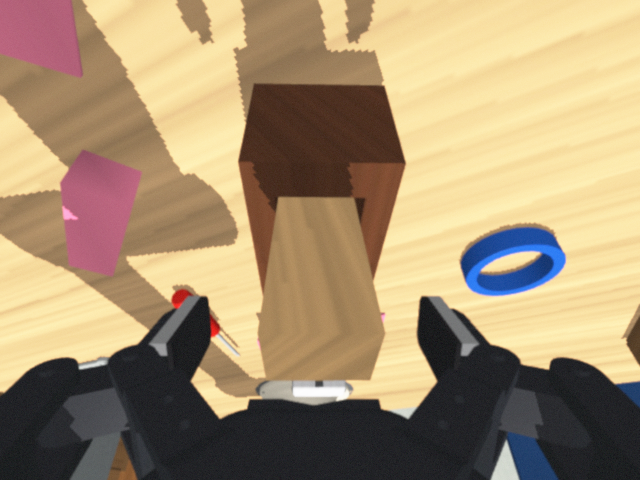

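```bash
python3 - <<'E'
from wm import *
w=load("wrist8");d=load("side8")
for n,P in (("tcp",(600.5,-299.5,138.4)),("hold",(610.3,-303.9,153.7))): print(n,proj(w,P),proj(d,P))
for z,l in ((187,[(259,334),(384,332),(373,379),(267,378)]),):
    for p in l:
        P=onz(w,p,z);q=P-C-60*e;print(z,p,P.round(1),"e,f",(q@e).round(1),(q@f).round(1))
E
```

```text
tcp [315.3776681  280.56444863] [365.52282125 136.69151159]
hold [315.54574528 295.99653971] [363.06528064 130.56565505]
187 (259, 334) [ 648.3 -300.5  187. ] e,f 48.7 24.5
187 (384, 332) [ 631.9 -338.   187. ] e,f 49.8 -16.4
187 (373, 379) [ 588.1 -320.5  187. ] e,f 2.7 -19.2
187 (267, 378) [ 609.3 -280.4  187. ] e,f 4.8 26.2
```

Call:
step_arm --pt "0 0 0 0 0 0" --pt "0 0 0 0 0 0" --pt "0 0 0 0 0 0" --pt "0 0 0 0 0 0" --pt "0 0 0 0 0 0" --pt "0 0 0 0 0 0" --pt "0 0 0 0 0 0" --jaw -1

```text
clock: 6.07
position: [599.5, -299.3, 137.0]
ee_rot: [0.931, -0.206, -0.294, -0.06]
contact_force: [0.2, -0.5, 0.2]
gripper_width: 44.0
```

```bash
python3 - <<'E'
from wm import *
st();grab("side","side9");crop("side9",300,60,440,220,4,"c9")
E
```

```text
j [-0.267  0.879  0.626 -0.094 -1.921  1.397] p [ 599.5 -299.3  137. ] F [ 0.2 -0.5  0.2] w 44.0 t 6.07
z [-0.523  0.234 -0.819] y [-0.419 -0.908  0.009] hold [ 609.3 -303.7  152.4]
```

View pics/c9.png

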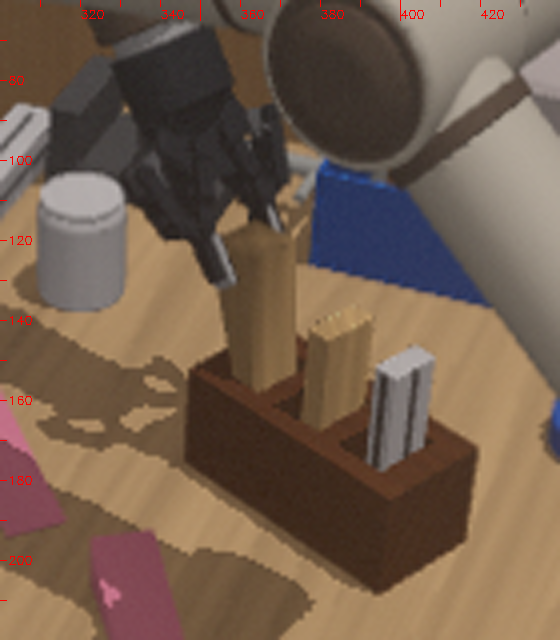

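Call:
step_arm --pt "0.002 -0.001 0.03 0 0 0" --pt "0.006 -0.003 0.08 0 0 0" --pt "0.01 -0.005 0.13 0 0 0" --pt "0.014 -0.006 0.18 0 0 0" --pt "0.018 -0.008 0.23 0 0 0" --pt "0.018 -0.008 0.27 0 0 0" --pt "0.018 -0.008 0.31 0 0 0" --pt "0.018 -0.008 0.34 0 0 0" --pt "0.018 -0.008 0.34 0 0 0"

```text
clock: 6.87
position: [607.2, -302.8, 276.7]
ee_rot: [0.932, -0.206, -0.291, -0.06]
contact_force: [0.5, -0.0, 0.0]
gripper_width: 44.2
```

```bash
python3 - <<'E'
from wm import *
st();grab("side","side10");crop("side10",280,20,440,220,3,"c10")
E
```

```text
j [-0.268  0.85   0.911 -0.109 -2.228  1.363] p [ 607.2 -302.8  276.7] F [ 0.5 -0.   0. ] w 44.2 t 6.87
z [-0.519  0.232 -0.823] y [-0.419 -0.908  0.009] hold [ 616.9 -307.1  292.1]
```

View pics/c10.png

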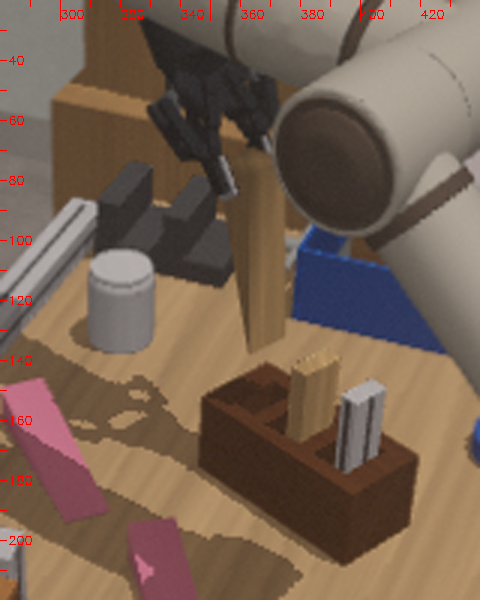

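```bash
python3 - <<'E'
from wm import *
grab("scene","scene10");
crop("scene10",325,220,445,310,6,"c10b");crop("side10",215,195,300,310,5,"c10c")
E
```

```text
(no output)
```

View pics/c10b.png

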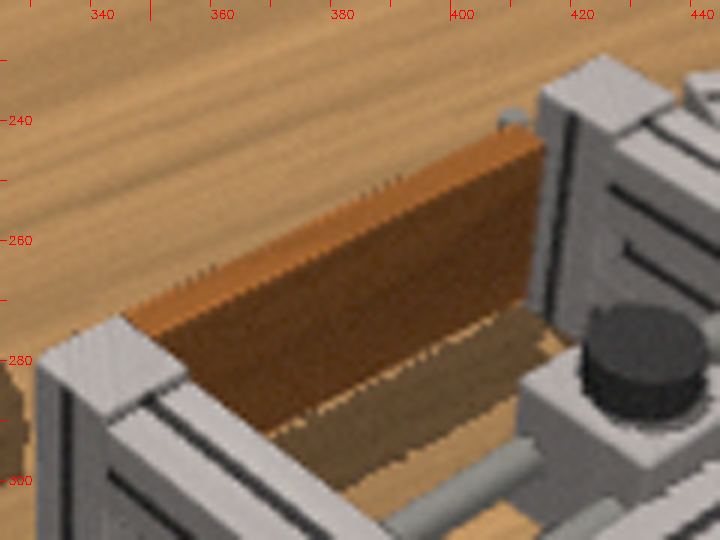

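View pics/c10c.png

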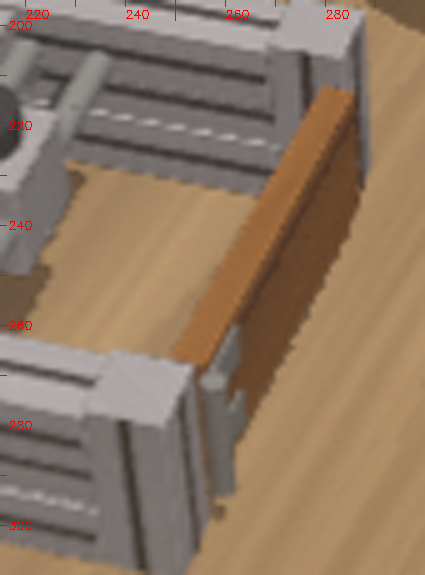

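```bash
python3 - <<'E'
from wm import *
s,d=load("scene10"),load("side10")
a=[onz(s,p,98) for p in ((345.8,272),(363,263.3),(406.7,241.7))];b=[onz(d,p,98) for p in ((285.4,214),(271.5,240.5),(257.4,268))]
for q in a,b:
    print([x[:2].round(1) for x in q]); v=q[2]-q[0];print("heading of x_bay",np.degrees(np.arctan2(-v[0],v[1])))
print("pin", onz(s,(410.3,238.5),98), onz(d,(258,270),90))
E
```

```text
[array([692.3,  44.9]), array([687. ,  94.4]), array([674.1, 229.8])]
heading of x_bay 5.607224976434557
[array([688.7,  46.9]), array([678.5, 147. ]), array([668.3, 241.4])]
heading of x_bay 5.98663679088868
pin [668.3928606  245.44613413  98.        ] [668.09588035 239.93859193  90.        ]
```

Call:
step_arm --pt "-0.01 0.05 0.01 -0.027 -0.057 0" --pt "-0.03 0.12 0.02 -0.053 -0.113 0" --pt "-0.04 0.19 0.03 -0.08 -0.17 0" --pt "-0.06 0.26 0.03 -0.106 -0.226 0" --pt "-0.08 0.33 0.03 -0.133 -0.283 0" --pt "-0.09 0.4 0.03 -0.16 -0.34 0" --pt "-0.11 0.46 0.03 -0.186 -0.396 0" --pt "-0.12 0.5 0.03 -0.2125 -0.4525 0" --pt "-0.12 0.5 0.03 -0.2125 -0.4525 0"

```text
clock: 7.72
position: [549.6, -99.8, 280.6]
ee_rot: [0.973, -0.215, 0.08, 0.025]
contact_force: [-1.4, -0.1, -2.7]
gripper_width: 44.4
```

```bash
python3 - <<'E'
from wm import *
s,R=st()
h=np.array([np.cos(np.radians(6.3)),np.sin(np.radians(6.3)),0])
for th in (35,44,53):
    t=np.radians(th);z=h*np.sin(t)+np.array([0,0,-np.cos(t)]);y=np.array([h[1],-h[0],0]);x=np.cross(y,z)
    T=np.array([x,y,z]).T
    rv=Rn.from_matrix(T@R.T).as_rotvec()/(np.pi/2);print(th,rv.round(3),"z",z.round(3))
grab("side","side11")
E
```

```text
j [ 0.174  0.14  -0.198  0.12  -1.107  0.916] p [549.6 -99.8 280.6] F [-1.4 -0.1 -2.7] w 44.4 t 7.72
z [ 0.144 -0.084 -0.986] y [-0.422 -0.906  0.015] hold [546.9 -98.2 299.1]
35 [-0.037 -0.284  0.344] z [ 0.57   0.063 -0.819]
44 [-0.054 -0.384  0.34 ] z [ 0.69   0.076 -0.719]
53 [-0.07  -0.484  0.334] z [ 0.794  0.088 -0.602]
```

View pics/side11.png

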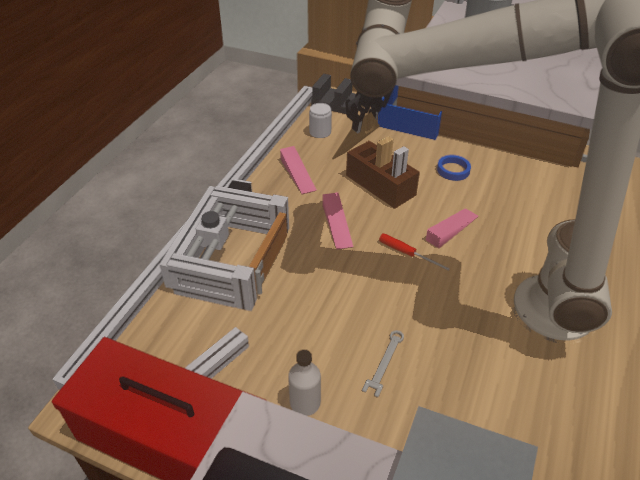

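Call:
step_arm --pt "-0.003 0.05 0 -0.005 -0.035 0.031" --pt "-0.006 0.11 0 -0.01 -0.07 0.062" --pt "-0.009 0.17 0 -0.015 -0.105 0.093" --pt "-0.012 0.23 0 -0.02 -0.14 0.124" --pt "-0.015 0.29 -0.03 -0.025 -0.175 0.155" --pt "-0.018 0.35 -0.06 -0.03 -0.21 0.186" --pt "-0.021 0.41 -0.1 -0.035 -0.245 0.217" --pt "-0.024 0.47 -0.14 -0.04 -0.28 0.248" --pt "-0.027 0.53 -0.18 -0.045 -0.315 0.279" --pt "-0.03 0.57 -0.22 -0.05 -0.35 0.31" --pt "-0.03 0.57 -0.25 -0.054 -0.384 0.34" --pt "-0.03 0.57 -0.25 -0.054 -0.384 0.34"

```text
clock: 8.77
position: [570.4, 101.0, 257.3]
ee_rot: [0.936, -0.004, 0.351, 0.013]
contact_force: [1.2, -0.7, 0.8]
gripper_width: 44.3
```

```bash
python3 - <<'E'
from wm import *
st()
grab("side","side12");grab("scene","scene12");st()
E
```

```text
j [ 0.285 -0.028 -0.913  1.598 -0.212 -0.246] p [570.4 101.  257.3] F [ 1.2 -0.7  0.8] w 44.3 t 8.77
z [ 0.657 -0.027 -0.753] y [-0.017 -1.     0.02 ] hold [558.1 101.5 271.4]
j [ 0.286 -0.027 -0.914  1.595 -0.212 -0.24 ] p [570.1 100.7 256.7] F [ 0.3 -1.6 -1.6] w 44.2 t 8.87
z [ 0.656 -0.027 -0.754] y [-0.015 -1.     0.022] hold [557.8 101.2 270.8]
```

View pics/side12.png

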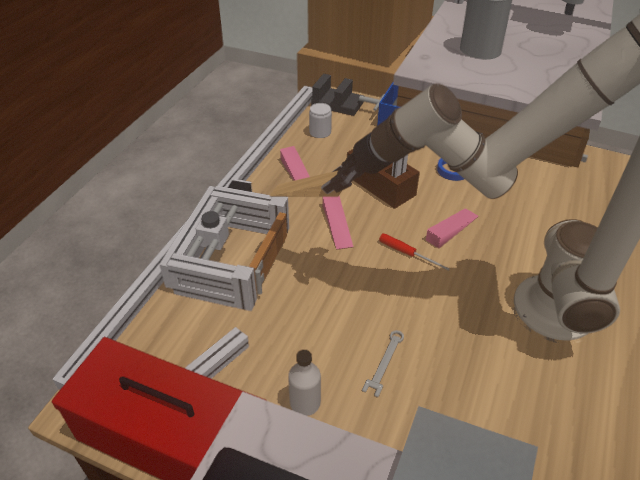

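View pics/scene12.png

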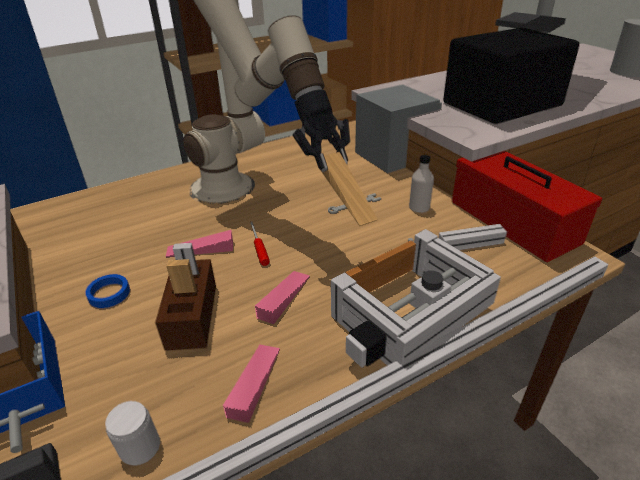

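```bash
python3 - <<'E'
from wm import *
crop("scene12",300,120,390,240,5,"c12a");crop("side12",240,130,380,220,5,"c12b")
d=load("side12")
for n,p in (("wrench",(383,388)),("wrench2",(397,337)),("bottle",(305,410)),("sd",(385,238)),("sd2",(447,270)),("pink",(340,248)),("pink",(352,242))): print(n,onz(d,p,0)[:2].round())
E
```

```text
wrench [313. 370.]
wrench2 [327. 231.]
bottle [444. 482.]
sd [455. -69.]
sd2 [273. -19.]
pink [551.  13.]
pink [530. -20.]
```

View pics/c12a.png

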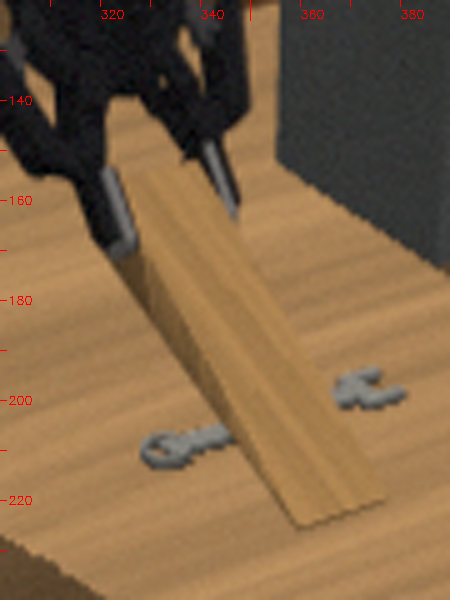

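View pics/c12b.png

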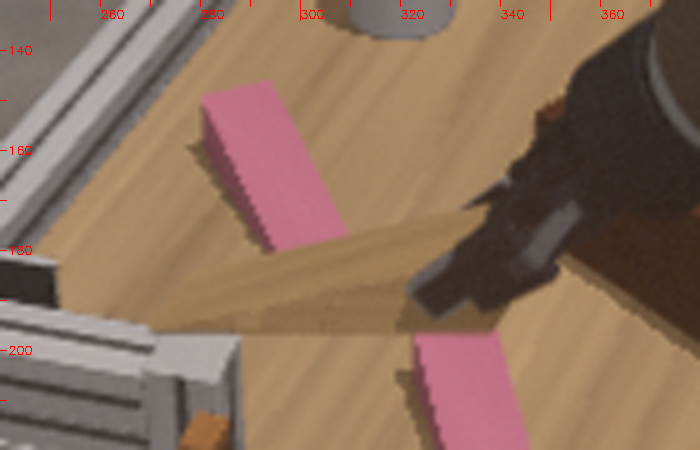

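```bash
python3 - <<'E'
from wm import *
s,d=load("scene12"),load("side12")
P,g=tri((s,(375.5,219.5)),(d,(273,196.3)));print(P,g)
Q,g=tri((s,(357,225.5)),(d,(269,192)));print(Q,g)
hold=np.array([558.1,101.5,271.4]);v=(P+Q)/2-hold;print(v,np.linalg.norm(v),"pitch",np.degrees(np.arctan2(-v[2],np.hypot(*v[:2]))),np.degrees(np.arctan2(v[1],v[0])))
E
```

```text
[686.44627387 118.42359209 209.27612552] 8.164556261408748
[695.95576413  84.54536307 203.38178218] 27.458829705236955
[ 1.33101019e+02 -1.55224170e-02 -6.50710461e+01] 148.15573747395268 pitch 26.053299505460433 -0.006681909613435715
```

```bash
python3 - <<'E'
from wm import *
s,R=st()
for hd,th in ((-25,45),(-45,53)):
    a=np.radians(hd);h=np.array([np.cos(a),np.sin(a),0]);t=np.radians(th)
    z=h*np.sin(t)+np.array([0,0,-np.cos(t)]);y=np.array([h[1],-h[0],0]);x=np.cross(y,z)
    T=np.array([x,y,z]).T
    print(hd,th,(Rn.from_matrix(T@R.T).as_rotvec()/(np.pi/2)).round(3))
E
```

```text
j [ 0.286 -0.027 -0.914  1.595 -0.212 -0.24 ] p [570.1 100.7 256.7] F [ 0.3 -1.6 -1.6] w 44.2 t 8.87
z [ 0.656 -0.027 -0.754] y [-0.015 -1.     0.022] hold [557.8 101.2 270.8]
-25 45 [ 0.004 -0.046 -0.268]
-45 53 [-0.04  -0.131 -0.487]
```

Call:
step_arm --pt "0 0.02 0 0 -0.01 -0.06" --pt "-0.01 0.05 0 0 -0.02 -0.12" --pt "-0.03 0.09 0 0 -0.03 -0.18" --pt "-0.05 0.13 0 0 -0.045 -0.25" --pt "-0.07 0.16 -0.03 -0.01 -0.06 -0.31" --pt "-0.09 0.19 -0.07 -0.02 -0.08 -0.37" --pt "-0.1 0.195 -0.12 -0.03 -0.105 -0.43" --pt "-0.1 0.195 -0.17 -0.04 -0.131 -0.487" --pt "-0.1 0.195 -0.22 -0.04 -0.131 -0.487" --pt "-0.1 0.195 -0.25 -0.04 -0.131 -0.487" --pt "-0.1 0.195 -0.25 -0.04 -0.131 -0.487"

```text
clock: 9.78
position: [529.1, 178.2, 154.3]
ee_rot: [0.827, -0.343, 0.411, 0.173]
contact_force: [0.2, -0.5, -0.9]
gripper_width: 43.9
```

```bash
python3 - <<'E'
from wm import *
st()
grab("side","side13");grab("scene","scene13");st()
crop("side13",180,130,420,330,3,"c13b")
E
```

```text
j [ 0.927  0.374 -0.822  1.175 -1.028 -1.128] p [529.1 178.2 154.3] F [ 0.2 -0.5 -0.9] w 43.9 t 9.78
z [ 0.561 -0.568 -0.602] y [-0.709 -0.705  0.005] hold [518.6 188.9 165.5]
j [ 0.926  0.369 -0.82   1.176 -1.029 -1.127] p [530.  178.9 157.5] F [ 0.5  0.2 -1.1] w 44.1 t 9.88
z [ 0.564 -0.566 -0.601] y [-0.709 -0.705 -0.001] hold [519.5 189.4 168.7]
```

View pics/c13b.png

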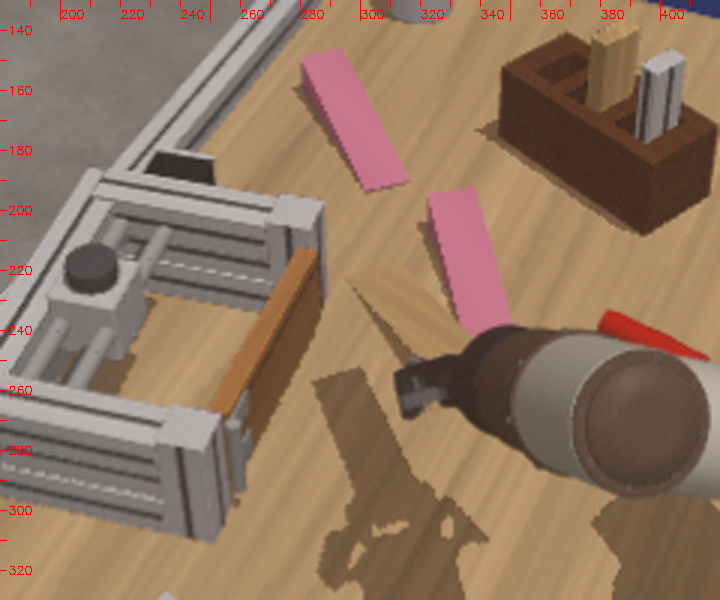

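View pics/scene13.png

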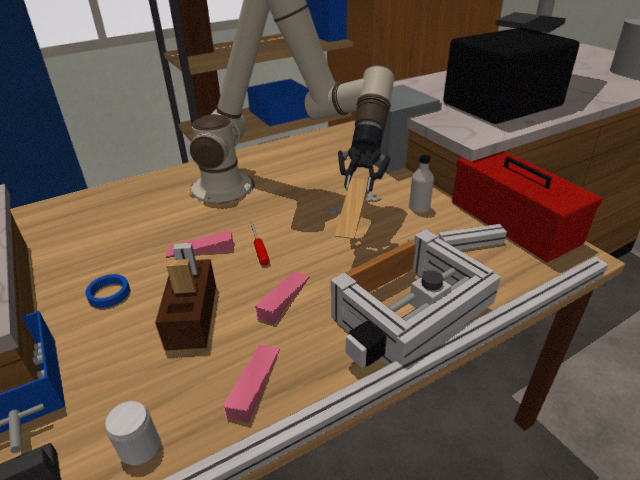

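Call:
step_arm --pt "0 0 -0.06 0 0 0" --pt "0 0 -0.12 0 0 0" --pt "0 0 -0.18 0 0 0" --pt "0 0 -0.23 0 0 0" --pt "0 0 -0.27 0 0 0" --pt "0 0 -0.28 0 0 0" --pt "0 0 -0.28 0 0 0" --pt "0 0 -0.28 0 0 0"

```text
clock: 10.55
position: [530.6, 179.5, 47.3]
ee_rot: [0.826, -0.344, 0.414, 0.169]
contact_force: [-0.8, 0.5, -1.1]
gripper_width: 44.2
```

```bash
python3 - <<'E'
from wm import *
grab("side","side14");grab("scene","scene14");st()
crop("side14",240,180,380,300,5,"c14b")
crop("scene14",300,140,420,260,5,"c14a")
E
```

```text
j [ 0.851  0.551 -0.906  1.425 -0.938 -1.437] p [530.5 179.8  47.5] F [-0.2  0.  -1.6] w 43.8 t 10.65
z [ 0.568 -0.563 -0.601] y [-0.708 -0.707 -0.006] hold [519.9 190.4  58.7]
```

View pics/c14b.png

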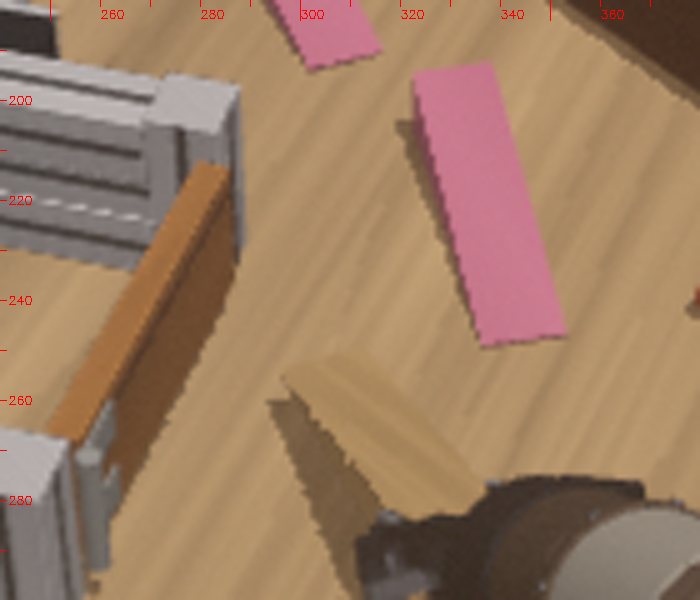

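View pics/c14a.png

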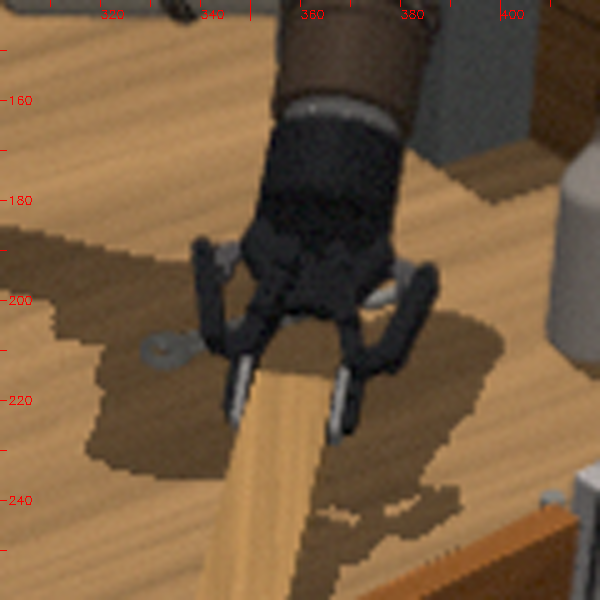

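Call:
step_arm --pt "0 0 -0.01 0 0 0" --pt "0 0 -0.02 0 0 0" --pt "0 0 -0.03 0 0 0" --pt "0 0 -0.035 0 0 0" --pt "0 0 -0.035 0 0 0"

```text
clock: 11.07
position: [529.7, 179.0, 31.4]
ee_rot: [0.826, -0.343, 0.413, 0.17]
contact_force: [-0.2, 0.0, -0.5]
gripper_width: 44.1
```

```bash
python3 - <<'E'
from wm import *
grab("side","side15");st()
crop("side15",240,180,380,300,5,"c15b")
E
```

```text
j [ 0.84   0.58  -0.913  1.459 -0.933 -1.477] p [529.8 179.   31.6] F [ 0.   0.5 -1.1] w 44.6 t 11.12
z [ 0.566 -0.565 -0.601] y [-0.708 -0.707 -0.002] hold [519.2 189.6  42.8]
```

View pics/c15b.png

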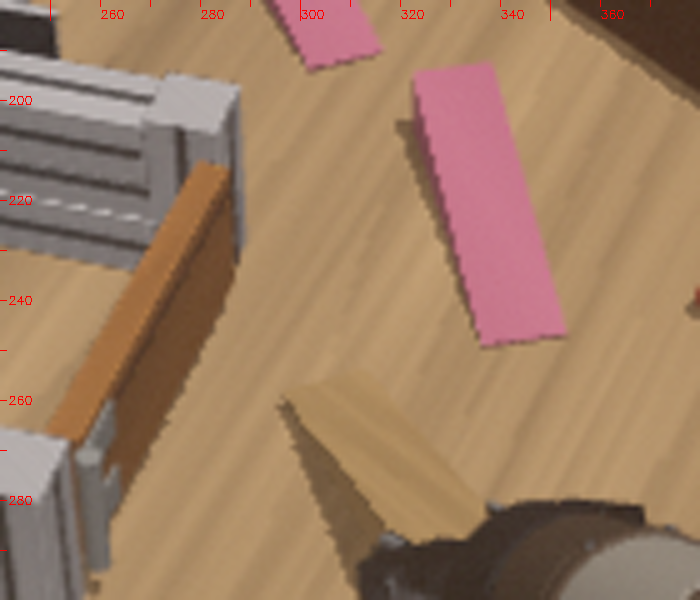

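Call:
step_arm --pt "0 0 -0.01 0 0 0" --pt "0 0 -0.02 0 0 0" --pt "0 0 -0.025 0 0 0" --pt "0 0 -0.025 0 0 0"

```text
clock: 11.45
position: [530.2, 179.1, 22.1]
ee_rot: [0.826, -0.343, 0.414, 0.17]
contact_force: [0.1, -0.1, -0.0]
gripper_width: 44.0
```

```bash
python3 - <<'E'
from wm import *
grab("side","side16");st()
crop("side16",240,180,380,300,5,"c16b")
E
```

```text
j [ 0.832  0.598 -0.916  1.483 -0.932 -1.504] p [530.2 179.1  22.2] F [ 0.4 -0.1  0.2] w 44.1 t 11.5
z [ 0.567 -0.565 -0.599] y [-0.708 -0.707 -0.003] hold [519.6 189.7  33.4]
```

View pics/c16b.png

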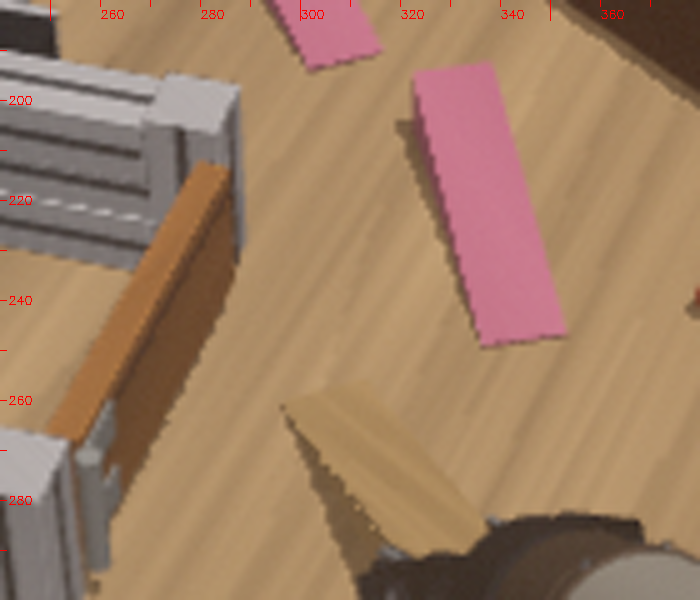

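Call:
step_arm --pt "0 0 -0.01 0 0 0" --pt "0 0 -0.015 0 0 0" --pt "0 0 -0.015 0 0 0"

```text
clock: 11.75
position: [530.3, 179.5, 16.3]
ee_rot: [0.826, -0.343, 0.414, 0.17]
contact_force: [-0.6, 1.4, 2.8]
gripper_width: 44.1
```

Contact begins, so I release.

Call:
step_arm --pt "0 0 0 0 0 0" --pt "0 0 0 0 0 0" --pt "0 0 0 0 0 0" --pt "0 0 0 0 0 0" --pt "0 0 0 0 0 0" --pt "0 0 0 0 0 0" --jaw 1

```text
clock: 12.25
position: [529.8, 179.2, 15.8]
ee_rot: [0.826, -0.343, 0.413, 0.17]
contact_force: [-0.5, -0.6, 0.2]
gripper_width: 85.2
```

```bash
python3 - <<'E'
from wm import *
grab("side","side17");grab("scene","scene17");st()
crop("side17",240,180,380,300,5,"c17b")
crop("scene17",300,140,420,280,4,"c17a")
E
```

```text
j [ 0.828  0.609 -0.918  1.497 -0.929 -1.52 ] p [529.8 179.2  15.9] F [-0.5  0.8  0.8] w 85.3 t 12.35
z [ 0.566 -0.564 -0.601] y [-0.708 -0.707 -0.003] hold [519.2 189.8  27.1]
```

View pics/c17b.png

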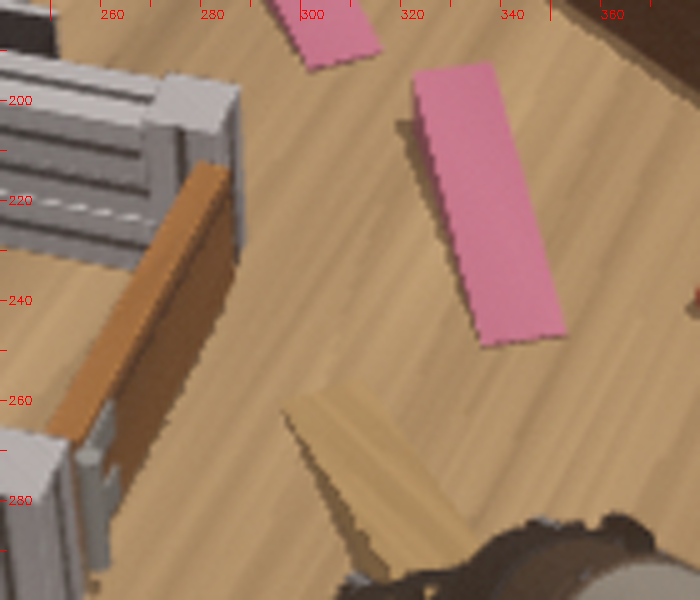

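View pics/c17a.png

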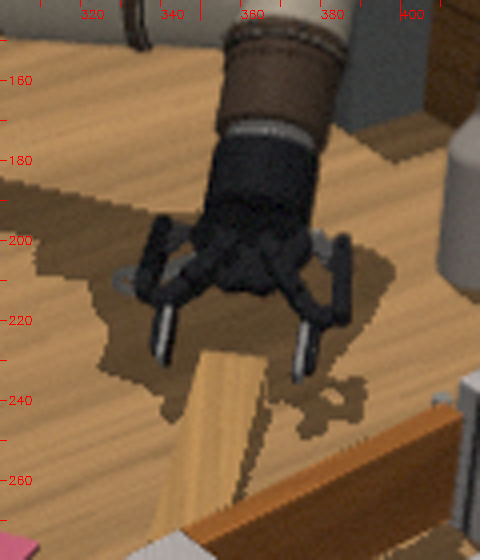

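Call:
step_arm --pt "-0.04 0.04 0.04 0 0 0" --pt "-0.08 0.08 0.09 0 0 0" --pt "-0.12 0.12 0.13 0 0 0" --pt "-0.14 0.14 0.2 0.05 0.05 0" --pt "-0.12 0.12 0.28 0.1 0.1 0" --pt "-0.1 0.1 0.36 0.15 0.15 0" --pt "-0.08 0.06 0.42 0.2 0.2 0" --pt "-0.06 0.02 0.45 0.25 0.25 0" --pt "-0.04 -0.02 0.45 0.3 0.3 0" --pt "-0.02 -0.05 0.45 0.35 0.35 0" --pt "0 -0.05 0.45 0.416 0.417 0" --pt "0 -0.05 0.45 0.416 0.417 0"

```text
clock: 13.35
position: [531.4, 159.5, 197.7]
ee_rot: [0.923, -0.384, -0.001, -0.004]
contact_force: [0.8, 0.5, 0.1]
gripper_width: 85.7
```

Call:
step_arm --pt "0 0 0 0 0 0" --pt "0 0 0 0 0 0"

```text
clock: 13.52
position: [530.6, 158.1, 195.7]
ee_rot: [0.923, -0.385, 0.001, 0.0]
contact_force: [-0.4, -0.5, -0.6]
gripper_width: 85.2
```

```bash
python3 - <<'E'
from wm import *
grab("side","side18");grab("scene","scene18");grab("wrist","wrist18");st()
crop("side18",200,180,400,320,4,"c18b")
E
```

```text
j [ 0.587  0.27  -0.192  0.002 -1.11   0.196] p [528.6 159.2 195.1] F [0.6 0.1 0.4] w 85.7 t 13.67
z [-0.    -0.002 -1.   ] y [-0.708 -0.706  0.002] hold [528.6 159.2 213.8]
```

View pics/c18b.png

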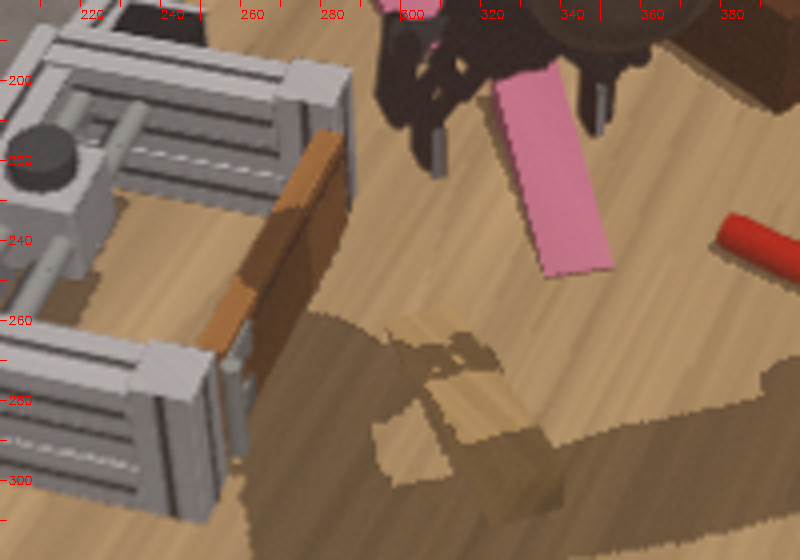

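View pics/wrist18.png

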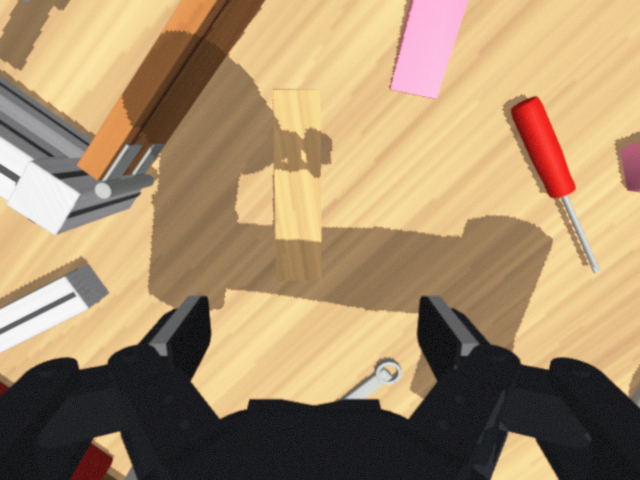

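```bash
python3 - <<'E'
from wm import *
w=load("wrist18")
t=(onz(w,(273,90),4)+onz(w,(320,90),4))/2
b=(onz(w,(275,280),40)+onz(w,(322,279),40))/2
print(t,b,"len",np.linalg.norm((t-b)[:2]),"hd",np.degrees(np.arctan2((t-b)[1],(t-b)[0])))
print(np.linalg.norm(onz(w,(273,90),4)-onz(w,(320,90),4)))
E
```

```text
[622.43673868  88.7812216    4.        ] [495.34147295 214.86783788  40.        ] len 179.0280463377375 hd -44.77174097041898
44.75349132936744
```

Call:
step_arm --pt "-0.015 0.043 -0.04 0 0 0" --pt "-0.03 0.0865 -0.12 0 0 0" --pt "-0.03 0.0865 -0.2 0 0 0" --pt "-0.03 0.0865 -0.28 0 0 0" --pt "-0.03 0.0865 -0.35 0 0 0" --pt "-0.03 0.0865 -0.41 0 0 0" --pt "-0.03 0.0865 -0.45 0 0 0" --pt "-0.03 0.0865 -0.465 0 0 0" --pt "-0.03 0.0865 -0.465 0 0 0" --pt "-0.03 0.0865 -0.465 0 0 0"

```text
clock: 14.5
position: [517.7, 194.6, 10.5]
ee_rot: [0.924, -0.383, 0.001, 0.0]
contact_force: [0.8, 0.1, -1.2]
gripper_width: 85.8
```

```bash
python3 - <<'E'
from wm import *
st();grab("scene","scene19");crop("scene19",300,140,420,280,4,"c19a")
E
```

```text
j [ 0.654  0.485 -0.406  0.003 -0.679  0.129] p [517.7 194.6  10.5] F [ 0.8  0.1 -1.2] w 85.8 t 14.5
z [ 0.002 -0.001 -1.   ] y [-0.707 -0.707 -0.001] hold [517.7 194.6  29.2]
```

View pics/c19a.png

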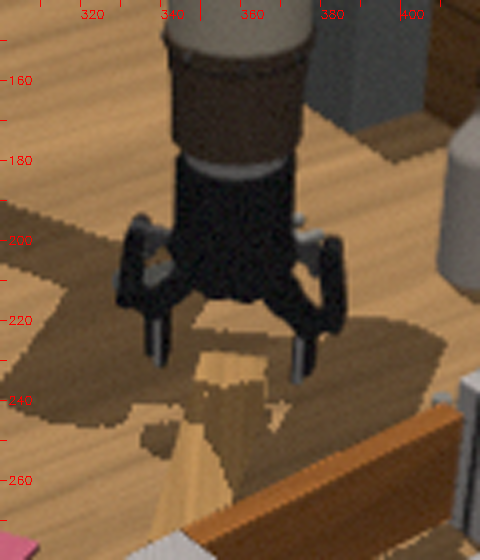

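Call:
step_arm --pt "0 0 -0.01 0 0 0" --pt "0 0 -0.01 0 0 0" --pt "0 0 -0.01 0 0 0"

```text
clock: 14.8
position: [518.1, 194.0, 6.5]
ee_rot: [0.923, -0.384, 0.001, -0.0]
contact_force: [-0.1, 0.1, -0.4]
gripper_width: 85.2
```

Call:
step_arm --pt "0 0 0 0 0 0" --pt "0 0 0 0 0 0" --pt "0 0 0 0 0 0" --pt "0 0 0 0 0 0" --pt "0 0 0 0 0 0" --pt "0 0 0 0 0 0" --pt "0 0 0 0 0 0" --jaw -1

```text
clock: 15.38
position: [518.0, 193.8, 6.8]
ee_rot: [0.923, -0.384, 0.001, -0.0]
contact_force: [-1.5, 0.6, 5.8]
gripper_width: 40.7
```

```bash
python3 - <<'E'
from wm import *
st();grab("scene","scene20");crop("scene20",310,180,400,280,6,"c20a")
grab("side","side20");crop("side20",260,200,400,330,5,"c20b")
E
```

```text
j [ 0.652  0.491 -0.408  0.002 -0.671  0.129] p [518.  193.8   6.8] F [-1.5  0.6  5.8] w 40.7 t 15.38
z [ 0.002 -0.    -1.   ] y [-0.709 -0.705 -0.001] hold [518.  193.8  25.5]
```

View pics/c20a.png

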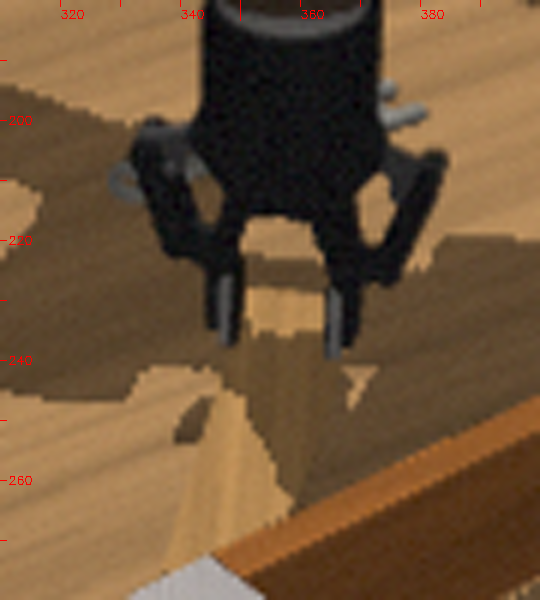

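View pics/c20b.png

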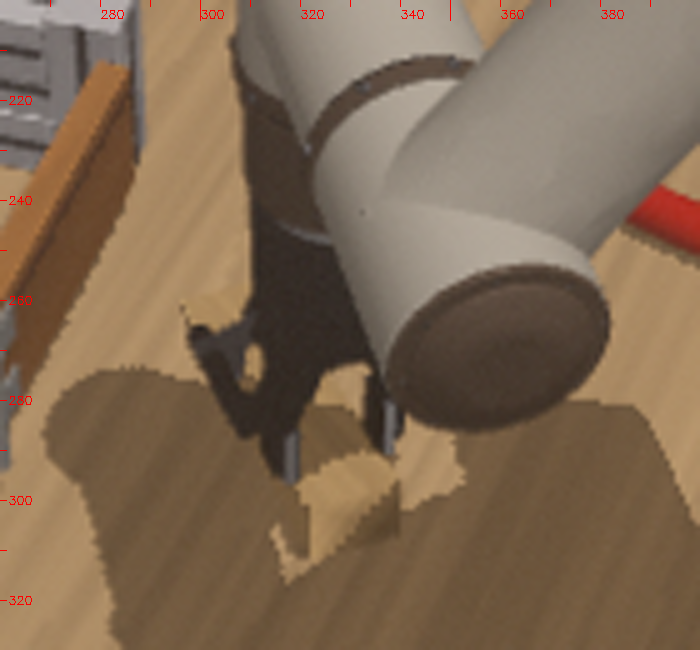

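Call:
step_arm --pt "0 0 0.008 0 0 0" --pt "0 0 0.008 0 0 0" --pt "0 0 0.008 0 0 0"

```text
clock: 15.73
position: [517.9, 193.9, 9.1]
ee_rot: [0.923, -0.384, 0.001, -0.0]
contact_force: [0.1, 0.7, -1.2]
gripper_width: 40.1
```

```bash
python3 - <<'E'
from wm import *
st();grab("wrist","wrist21")
E
```

```text
j [ 0.652  0.487 -0.406  0.002 -0.676  0.13 ] p [517.9 193.9   9.1] F [ 0.1  0.7 -1.2] w 40.1 t 15.73
z [ 0.001 -0.    -1.   ] y [-0.709 -0.705 -0.001] hold [517.9 193.9  27.8]
```

View pics/wrist21.png

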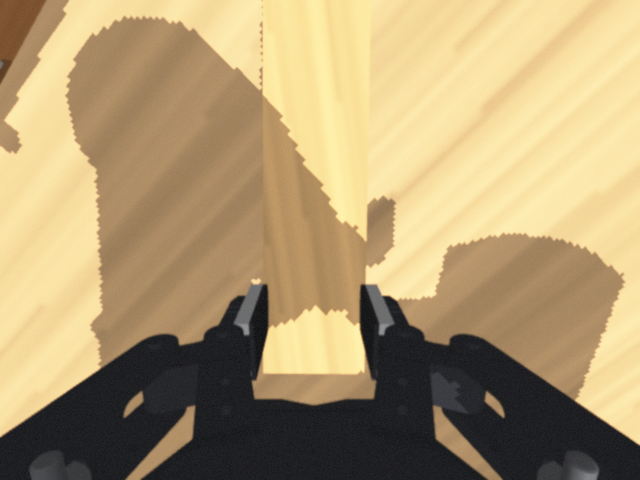

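Call:
step_arm --pt "0 0 0.025 0 0 0" --pt "0 -0.02 0.05 0 0 0.06" --pt "0 -0.04 0.05 0 0 0.13" --pt "0 -0.06 0.05 0 0 0.2" --pt "0 -0.08 0.05 0 0 0.27" --pt "0 -0.1 0.05 0 0 0.34" --pt "0 -0.12 0.05 0 0 0.41" --pt "0 -0.14 0.05 0 0 0.48" --pt "0 -0.16 0.05 0 0 0.55" --pt "0 -0.167 0.05 0 0 0.57" --pt "0 -0.167 0.05 0 0 0.57" --pt "0 -0.167 0.05 0 0 0.57"

```text
clock: 16.78
position: [518.0, 127.0, 29.5]
ee_rot: [0.999, 0.053, 0.001, -0.0]
contact_force: [0.7, 0.5, -1.0]
gripper_width: 39.7
```

```bash
python3 - <<'E'
from wm import *
st();grab("wrist","wrist22");grab("scene","scene22");grab("side","side22");crop("side22",200,180,340,300,5,"c22b")
E
```

```text
j [ 0.545  0.431 -0.438  0.    -0.7    1.132] p [518.  127.   29.5] F [ 0.7  0.5 -1. ] w 39.7 t 16.78
z [ 0.001  0.001 -1.   ] y [ 0.106 -0.994 -0.001] hold [518.  127.   48.2]
```

View pics/wrist22.png

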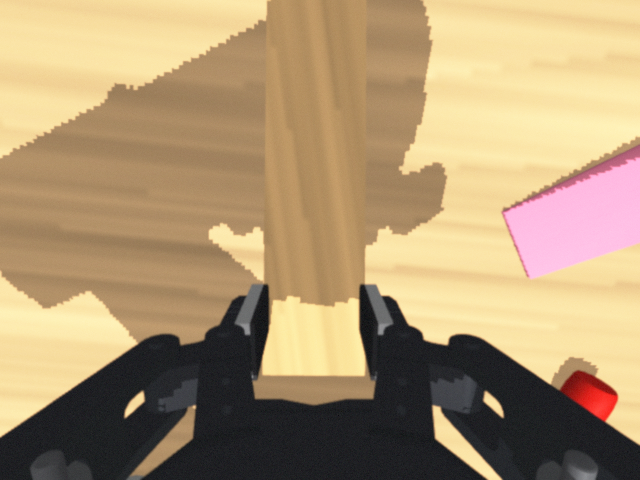

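View pics/c22b.png

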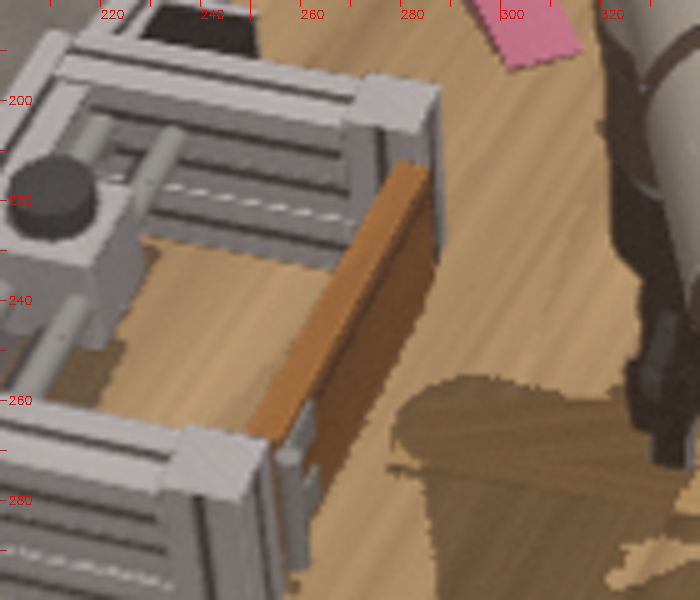

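Call:
step_arm --pt "0 0 -0.02 0 0 0" --pt "0 0 -0.04 0 0 0" --pt "0 0 -0.055 0 0 0" --pt "0 0 -0.055 0 0 0" --pt "0 0 -0.055 0 0 0"

```text
clock: 17.35
position: [517.4, 127.0, 7.0]
ee_rot: [0.999, 0.054, -0.0, 0.0]
contact_force: [-2.4, 0.5, 4.7]
gripper_width: 39.5
```

```bash
python3 - <<'E'
from wm import *
grab("scene","scene23");grab("side","side23");crop("side23",220,190,360,310,5,"c23b");st()
E
```

```text
j [ 0.545  0.466 -0.457  0.    -0.648  1.133] p [517.4 127.    7. ] F [-3.2  0.1  5.3] w 39.5 t 17.45
z [-0. -0. -1.] y [ 0.108 -0.994  0.   ] hold [517.4 127.   25.7]
```

View pics/c23b.png

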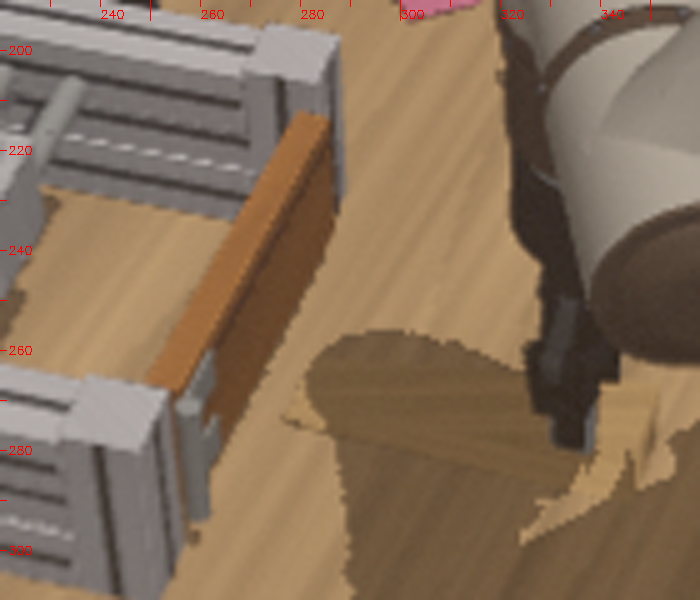

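Call:
step_arm --pt "0.03 0.0033 0.003 0 0 0" --pt "0.06 0.0066 0.003 0 0 0" --pt "0.09 0.01 0.003 0 0 0" --pt "0.12 0.0133 0.003 0 0 0" --pt "0.15 0.0166 0.003 0 0 0" --pt "0.175 0.0194 0.003 0 0 0" --pt "0.175 0.0194 0.003 0 0 0" --pt "0.175 0.0194 0.003 0 0 0"

```text
clock: 18.12
position: [587.5, 134.6, 7.2]
ee_rot: [0.999, 0.053, -0.0, -0.0]
contact_force: [-0.1, -0.5, -1.1]
gripper_width: 39.6
```

```bash
python3 - <<'E'
from wm import *
grab("scene","scene24");grab("side","side24");crop("side24",200,170,360,310,4,"c24b");crop("scene24",320,200,440,310,5,"c24a");s,R=st()
x=np.array([.994,.11,0]);print("bay x hold",(s["position"]-np.array([680.5,145,0]))@x)
E
```

```text
j [ 0.494  0.553 -0.279 -0.    -0.74   1.185] p [586.8 134.5   7.6] F [ 0.4 -0.3 -1.4] w 39.7 t 18.22
z [-0.  0. -1.] y [ 0.107 -0.994 -0.   ] hold [586.8 134.5  26.3]
bay x hold -94.25635909471244
```

View pics/c24b.png

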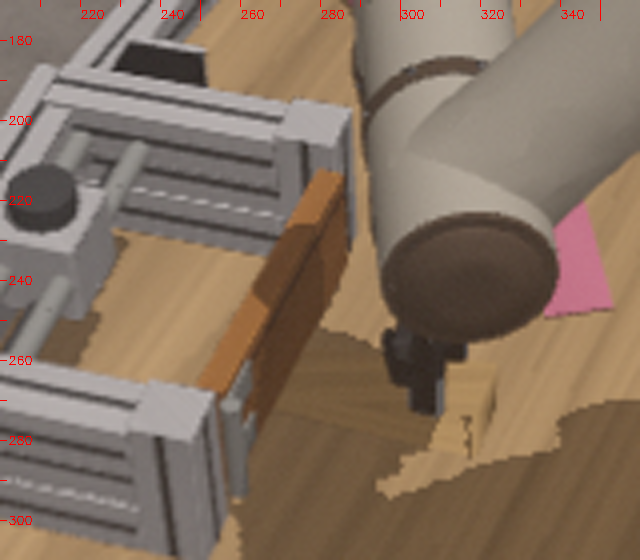

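View pics/c24a.png

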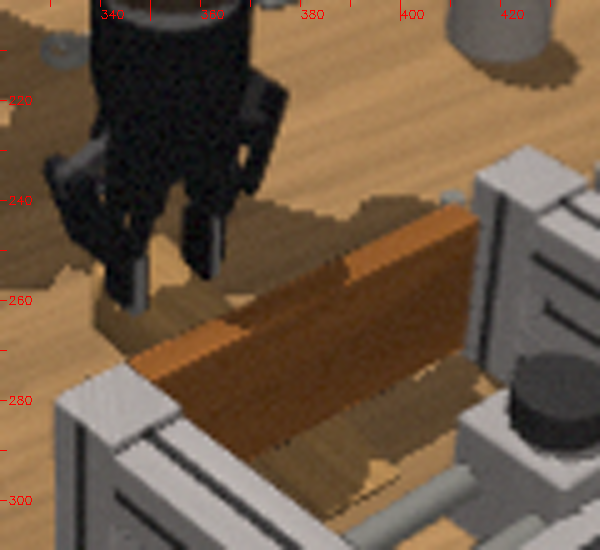

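Call:
step_arm --pt "0.01 0.0011 0 0 0 0" --pt "0.02 0.0022 0 0 0 0" --pt "0.03 0.0033 0 0 0 0" --pt "0.04 0.0044 0 0 0 0" --pt "0.04 0.0044 0 0 0 0"

```text
clock: 18.63
position: [604.6, 136.7, 8.2]
ee_rot: [0.999, 0.054, 0.001, -0.0]
contact_force: [0.4, 0.2, -1.9]
gripper_width: 39.6
```

Call:
step_arm --pt "0.006 0.0006 0 0 0 0" --pt "0.012 0.0013 0 0 0 0" --pt "0.012 0.0013 0 0 0 0"

```text
clock: 18.88
position: [607.6, 136.6, 7.6]
ee_rot: [0.999, 0.053, -0.001, 0.0]
contact_force: [-3.3, -0.4, -1.8]
gripper_width: 39.8
```

Call:
step_arm --pt "0.006 0.0006 0 0 0 0" --pt "0.012 0.0013 0 0 0 0" --pt "0.012 0.0013 0 0 0 0"

```text
clock: 19.13
position: [612.8, 137.2, 7.8]
ee_rot: [0.999, 0.054, -0.001, 0.0]
contact_force: [-3.2, -1.3, -2.8]
gripper_width: 39.5
```

Call:
step_arm --pt "0.006 0.0006 0 0 0 0" --pt "0.012 0.0013 0 0 0 0" --pt "0.012 0.0013 0 0 0 0"

```text
clock: 19.38
position: [617.8, 137.8, 7.8]
ee_rot: [0.999, 0.054, -0.0, -0.0]
contact_force: [-3.7, -0.8, -2.0]
gripper_width: 39.2
```

Call:
step_arm --pt "0.006 0.0006 -0.003 0 0 0" --pt "0.012 0.0013 -0.003 0 0 0" --pt "0.012 0.0013 -0.003 0 0 0"

```text
clock: 19.63
position: [622.0, 138.2, 7.1]
ee_rot: [0.999, 0.054, -0.001, 0.0]
contact_force: [-7.4, -0.8, -0.3]
gripper_width: 39.5
```

```bash
python3 - <<'E'
from wm import *
grab("scene","scene25");grab("side","side25");crop("side25",200,170,360,310,4,"c25b");crop("scene25",320,200,440,310,5,"c25a");s,R=st()
x=np.array([.994,.11,0]);print("bay x hold",(s["position"]-np.array([680.5,145,0]))@x)
E
```

```text
j [ 0.472  0.599 -0.185 -0.    -0.788  1.206] p [622.  138.2   7.1] F [-5.9 -0.8 -0.6] w 40.0 t 19.73
z [-0.001 -0.    -1.   ] y [ 0.107 -0.994  0.   ] hold [622.  138.2  25.8]
bay x hold -58.89189298538292
```

View pics/c25b.png

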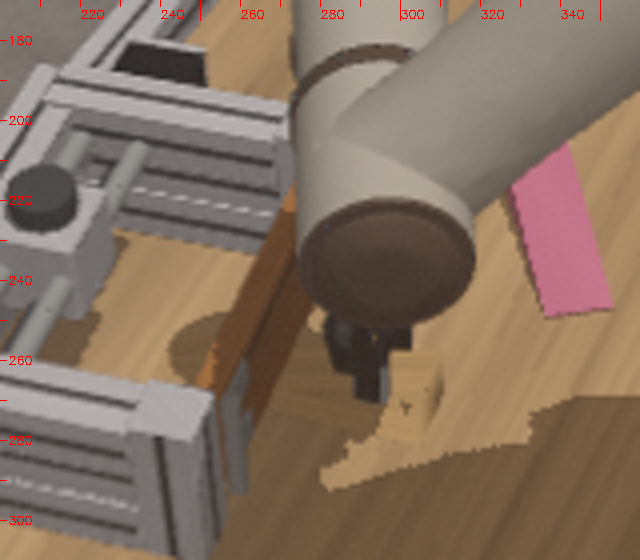

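View pics/c25a.png

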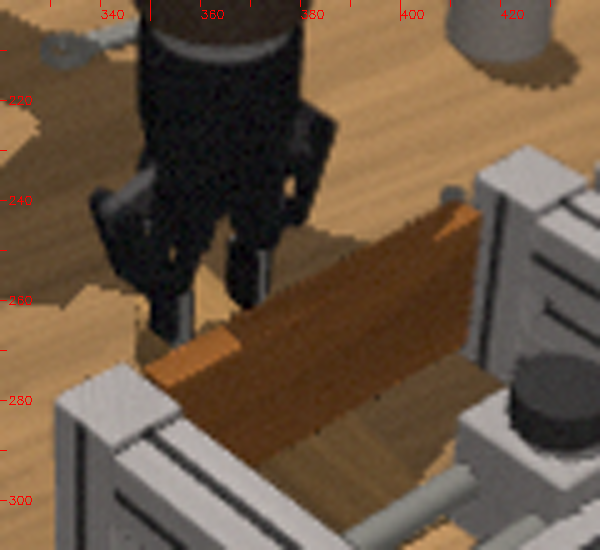

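```bash
python3 - <<'E'
from wm import *
a=cv2.imread("pics/scene10.png");b=cv2.imread("pics/scene25.png")
o=np.hstack([cv2.resize(i[255:300,340:380],None,fx=9,fy=9,interpolation=cv2.INTER_NEAREST) for i in (a,b)])
cv2.imwrite("pics/cmp.png",o)
for c in (352,355,358,362,406,408):
  for im,n in((a,"a"),(b,"b")):
    col=im[235:300,c].astype(int); print(c,n,[tuple(x) for x in col[(5 if c>400 else 20):(5 if c>400 else 20)+0]], "rows with orange:",[235+i for i,x in enumerate(col) if x[2]-x[0]>75 and x[2]>120 and x[0]<75])
E
```

```text
352 a [] rows with orange: [268, 269, 270, 271, 272, 273, 274]
352 b [] rows with orange: [272, 273, 274, 275, 276]
355 a [] rows with orange: [267, 268, 269, 270, 271, 272, 273]
355 b [] rows with orange: [270, 271, 272, 273, 274, 275]
358 a [] rows with orange: [266, 267, 268, 269, 270, 271]
358 b [] rows with orange: [268, 269, 270, 271, 272, 273, 274]
362 a [] rows with orange: [264, 265, 266, 267, 268, 269]
362 b [] rows with orange: [266, 267, 268, 269, 270, 271, 272]
406 a [] rows with orange: [242, 243, 244, 245, 246, 247, 248]
406 b [] rows with orange: []
408 a [] rows with orange: [242, 243, 244, 245, 246, 247]
408 b [] rows with orange: [246]
```

View pics/cmp.png

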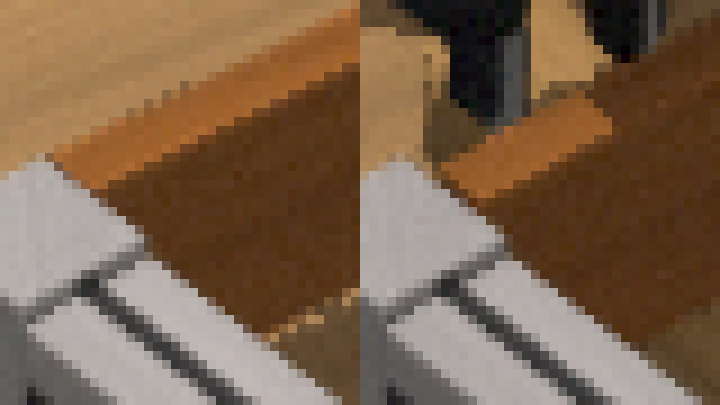

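Call:
step_arm --pt "0 0 0 0 0 0" --pt "0 0 0 0 0 0" --pt "0 0 0 0 0 0" --pt "0 0 0 0 0 0" --pt "0 0 0 0 0 0" --jaw 1

```text
clock: 20.15
position: [624.3, 139.1, 7.9]
ee_rot: [0.999, 0.054, 0.002, -0.001]
contact_force: [0.3, -0.1, 1.0]
gripper_width: 85.4
```

Call:
step_arm --pt "0 0 0.03 0 0 0" --pt "0 0 0.08 0 0 0" --pt "0 0 0.15 0 0 0" --pt "-0.05 0 0.23 0 0 0" --pt "-0.12 -0.03 0.32 0 0 0" --pt "-0.18 -0.08 0.4 0 0 0" --pt "-0.2 -0.1 0.4 0 0 0" --pt "-0.2 -0.1 0.4 0 0 0" --pt "-0.2 -0.1 0.4 0 0 0"

```text
clock: 20.9
position: [543.3, 98.6, 169.2]
ee_rot: [0.999, 0.054, 0.002, -0.001]
contact_force: [0.5, 0.2, -0.4]
gripper_width: 85.2
```

```bash
python3 - <<'E'
from wm import *
grab("wrist","wrist26");grab("scene","scene26");grab("side","side26");crop("side26",200,170,360,310,4,"c26b");st()
E
```

```text
j [ 0.474  0.295 -0.233 -0.    -1.042  1.205] p [543.4  98.9 166.5] F [ 0.6  0.5 -0.1] w 85.1 t 21.05
z [ 0.  0. -1.] y [ 0.107 -0.994 -0.   ] hold [543.3  98.9 185.2]
```

View pics/c26b.png

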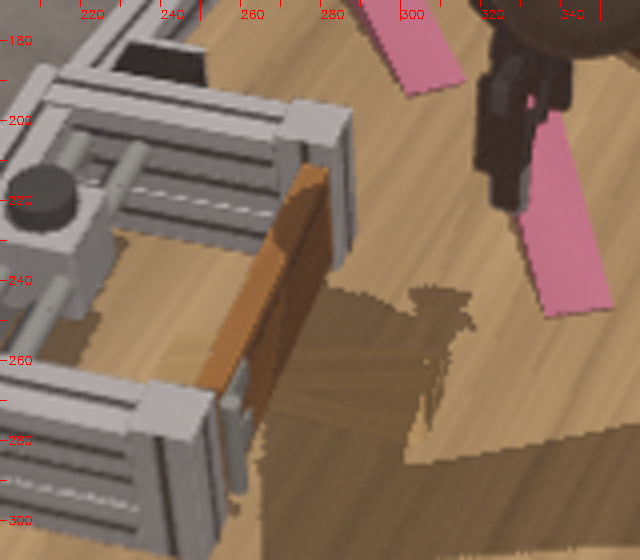

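View pics/wrist26.png

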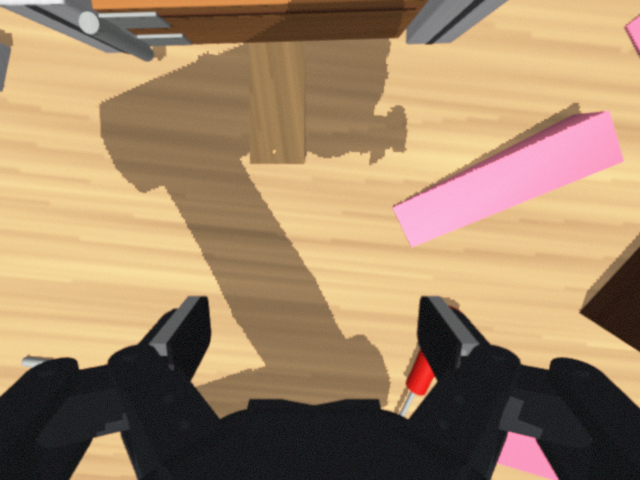

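```bash
python3 - <<'E'
from wm import *
w,s,d=load("wrist26"),load("scene26"),load("side26")
b=(onz(w,(250,163.5),40)+onz(w,(304.5,163.5),40))/2
hx=np.array([.9935,.1145,0])
print("thick",b,"tip",b+180*hx, "side dir",onz(w,(304.5,163.5),40)-onz(w,(250,163.5),40))
# gate top front edge, top z~101
for z in (98,101):
  print([onz(d,p,z)[:2].round(1) for p in ((281.8,214.5),(268,241),(257,266))])
# gate bottom/front lower edge wrist
print([onz(w,p,z)[:2].round(1) for p,z in (((190,44),18),((250,42),21),((304,41),21),((405,37),21))])
crop("scene26",325,220,445,310,6,"c26a");crop("wrist26",80,0,520,180,1,"x")
im=cv2.imread("pics/side26.png");cv2.imwrite("pics/c26c.png",cv2.resize(im[200:290,215:320],None,fx=7,fy=7,interpolation=cv2.INTER_CUBIC))
E
```

```text
thick [591.81837363 135.4306848   40.        ] tip [770.64837363 156.0406848   40.        ] side dir [  4.84019032 -45.16156566   0.        ]
[array([696.2,  52.2]), array([685.5, 151.8]), array([672. , 236.1])]
[array([694.7,  55.2]), array([684. , 154.5]), array([670.5, 238.5])]
[array([678.2, 216.2]), array([684.3, 166.8]), array([689.7, 123.3]), array([701.1,  42.5])]
```

View pics/c26c.png

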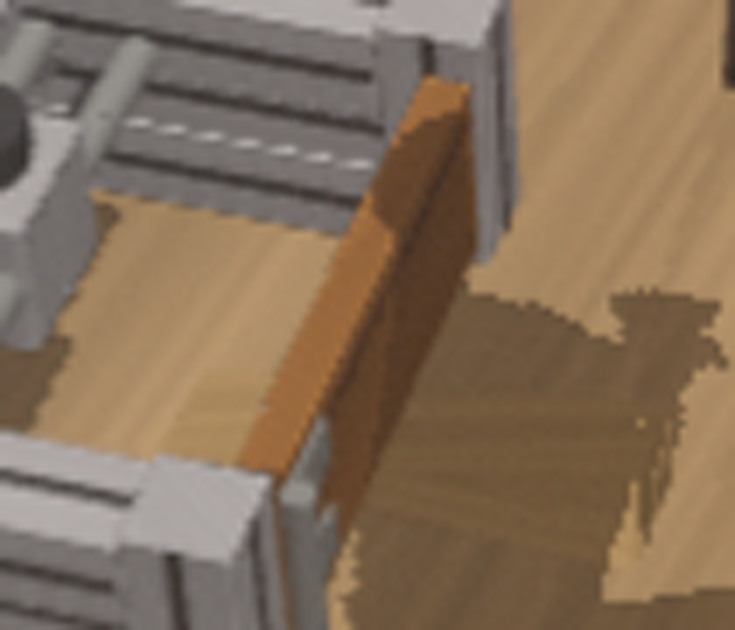

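View pics/c26a.png

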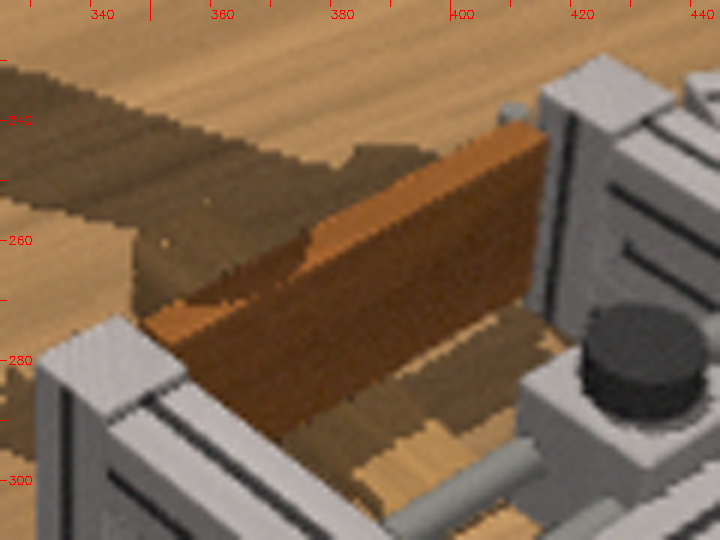

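```bash
python3 - <<'E'
from wm import *
a=cv2.imread("pics/scene10.png");b=cv2.imread("pics/scene26.png")
o=np.hstack([cv2.resize(i[232:262,390:420],None,fx=12,fy=12,interpolation=cv2.INTER_NEAREST) for i in (a,b)])
cv2.imwrite("pics/cmp2.png",o)
s=load("scene26")
# px per mm lift & per mm inward near hinge
p=np.array([670,232,98.]);print(proj(s,p),proj(s,p+[0,0,3]),proj(s,p+[3,0,0]))
for c in (400,403,406,409):
  for im,n in((a,"a"),(b,"b")):
    col=im[230:265,c].astype(int); r=[230+i for i,x in enumerate(col) if x[2]-x[0]>75 and x[2]>120 and x[0]<75]; print(c,n,r[:1],r[-1:])
E
```

```text
[406.33642842 240.56397856] [406.44282513 239.55127418] [407.12502624 241.18540237]
400 a [245] [250]
400 b [245] [251]
403 a [244] [249]
403 b [243] [249]
406 a [242] [248]
406 b [242] [247]
409 a [241] [246]
409 b [241] [246]
```

View pics/cmp2.png

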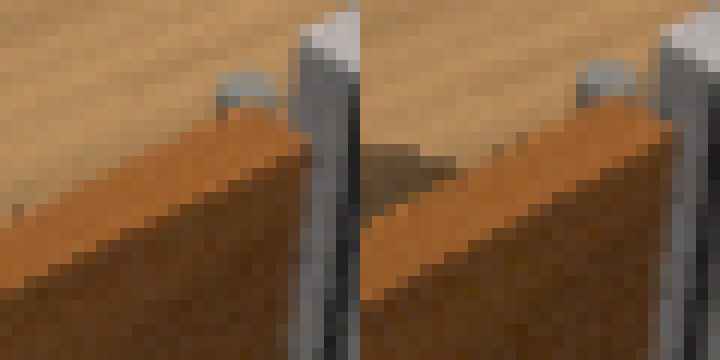

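```bash
python3 - <<'E'
from wm import *
print(arm.job_done()); st()
E
```

```text
the job is handed in; nothing more can be done
None
the job is handed in; nothing more can be done
```

The gate is shut and wedged, and I have handed the job in; no verdict was reported. I pushed the gate shut, took the wedge out of its slot, and laid it on its flat side and let go. Then I gripped it again from above, slid it thin end first under the gate, let go and backed the arm away.

**Last checks before handing in (about 21 s on the clock):**
- **Wedge:** the thin end is about 86 mm inside the gate's front face, roughly 16 mm past first touch, and the middle is about 4 mm outside it. It lies flat and stayed put after I let go.
- **Gate:** its front face lines up with the posts to within about 0.5°.
- **Lift:** the hinge pin and the gate top at the hinge rose about 1 pixel, or about 3 mm, which means roughly 6 N on the wedge. One pixel is the limit of what I could resolve, and I had no direct reading of the contact force.
- **Other pieces:** the batten, offcut and bottle were last seen standing in place in earlier pictures; I did not check them again at the end. The arm touched nothing, and its force readings were near zero.

**What disagreed or went differently:**
- The push at the end was 6–7 N, just under the 8–20 N you expect for a good jam.
- After my first push the gate was still about 1° short of fully shut, and the wedge carried it the rest of the way. That moved my estimate of its front face by about 4 mm.
- The gripper read about 40 mm on the 45 mm wide wedge in the second grip, against 44 mm in the first. It did not slip visibly.
- I first meant to lay the wedge pointing at the gate, but a wrist joint came close to its limit. I laid it about 45° to one side and turned it after gripping it again.

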